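# Load the date coder and start it beneath its guard

## Task

Code the small bowed carton on the bench date coder. With the guard still shut, set the carton upright on the coder's narrow sloping rest, its longer side running down the slope, centred across the rest and touching the end stop at the low end. Then flip the guard up and over until it stays open by itself, push the wide start button beneath it fully home and hold it there for a moment, by feel and without leaning hard on it, and let it come out again; leave the carton in place, the guard up, the stop button alone, and the tin and the jar of ties where they stand.

Things in the scene. Friction and masses are not known exactly. Their poses are not given: they have to be found in the camera images.
- coder: Bench date coder, fixed to the table: grey base 222 mm deep (x), 260 mm wide (y), 26 mm high. Origin: on the table, about the middle of its underside. x points away from the operator, y left, z up; turned by up to 0.15 rad. Left (+y) half: the product rest, print head behind it. Right (-y) half: wedge-shaped console 138 mm wide, its panel rising away from the operator at 25 degrees.
- rest_seat (a point): Spot on the rest's surface where the middle of the carton's underside belongs when it touches the end stop. The rest is a steel tongue 42 mm wide, 78 mm long, some 85 mm above the table, free on both sides. Axes: x up the slope (away from the operator, 15 degrees above level), y left across it, z out of the surface. The carton does not slide down this slope by itself.
- rest_stop (a point): Middle of the end stop's inner face, at the rest's surface, 31 mm down the slope from rest_seat: an upright plate, 42 mm wide, 5 mm thick, standing 24 mm out of the surface. Same axes as rest_seat. At the other, high end the print head (50 mm wide, 47 mm high over the surface) begins 76 mm up the slope from this point, 14 mm behind a seated carton.
- carton_center (a point): Centre of the loose cardboard carton: 50 mm (its x) by 62 mm (its y) by 55 mm high, with a ribbon bow 11 mm higher that cannot be felt; 60 to 130 g. It starts upright on the table, turned by up to 0.4 rad. Seated, its centre is 27.5 mm out of the rest's surface at rest_seat. Best grasped across its 50 mm.
- guard (a joint): Angle of the grey hood-shaped guard over the start button (112 mm long, 78 wide, 30 high), rad: 0 shut, grows as its near edge is lifted up and back, 2.25 at the open stop. Slightly stiff hinge. Let go below about 1.6 it falls shut; above about 1.85 it falls on to the open stop and stays.
- guard_hinge (a point): Point on the guard's hinge line, mid-width, 13 mm out of the panel and 55 mm up its slope from the start button's axis. The hinge line runs along the coder's y; the guard opens by turning about +y.
- guard_tab (a point): Grip point on the guard's lifting tab, moves with the guard: black bar 22 mm wide (y), 9 mm thick, standing out 38 mm from the middle of the hood's near edge. The point is 24 mm from that edge, 138 mm from the hinge line. Pinch it across the 22 mm from above; it turns between the fingers as the guard swings. Shut, its underside is 32 mm over the panel.
- start_axis (a point): Point where the start button's axis meets the panel's surface, under the guard. Axes: z out of the panel (25 degrees from vertical, leaning to the operator), x up the panel's slope, y left. The button is a flat black disc 40 mm across in a 52 mm collar 5 mm high; it is clamped at a depth that differs from coder to coder, its top 13 to 21 mm out of the panel: find it by touch.
- start (a joint): Start button travel, m: 0 out, 0.007 fully home. Its spring pushes back with 5 N at first, 10 N when home; then a hard stop. Its contact closes only in the last 0.5 mm, and more than 40 N on it damages it: press slowly, by feel. The travel is counted from where this button is clamped.
- stop (a joint): Stop button travel, m: 0 out, 0.006 home; sprung like the start button. Not to be pressed.
- stop_top (a point): Top of the stop button: black mushroom, 34 mm across, 32 mm tall, on the panel outside the guard, 64 mm to the right of the start button's axis and 30 mm further up the slope.
- tin: Round tin, 66 mm across, 57 mm high, loose; origin in the middle of its underside. It and the carton swap places at random.
- tie_jar: Jar of gold ties, 74 mm across, 105 mm high, loose, to the right of the coder; origin under its middle.

How it is judged:
By the outcome, as a careful person would: the job done as asked, in the order asked, and still so for the second after the job is handed in, with the robot touching nothing.
It also fails if it takes over 72 s, if anything falls off the work surface, if the arm or the gripper's body presses on something with over 40 N, if the wrist force passes 120 N, or if a joint passes its speed limit or range.

## Robot

A 6-joint arm with a two-finger parallel gripper is mounted at the origin on the work surface; the furniture and walls round the work are solid. World frame = base frame: x ahead of the robot, y to its left, z up, the work surface at z = 0. Lengths are in m, angles in rad, forces in N, time in s.
With the tool pointing down it reaches from about 0.2 to 0.875 m from the base axis. Payload 3.4 kg.
Tool frame: the origin (TCP) lies midway between the tips of the shut fingers; the grasp point (between the pads) lies 19 mm behind it; x points along the fingers, z is the direction in which the jaws open and shut, and the axes are right-handed (so a half turn about x gives the same grasp; the last joint's range is limited). The gripper opens to 94 mm and grips with 3 to 60 N. Pads are 16 mm wide; open, the fingers measure 119 mm over their backs; the gripper's body (75 mm by 177 mm) begins 78 mm behind the grasp point.
Start: joints at [-1.404, 0.276, 1.505, -0, 1.361, -0.121], TCP at [0.163, -0.551, 0.205] pointing down, gripper open.
Joint ranges: [-2.89, 2.89], [-0.75, 2.08], [0.22, 2.7], [-1.18, 4.32], [0.11, 2.71], [-2.7, 2.7]. Speed limits (rad/s): [2.57, 2.57, 3.14, 3.14, 3.14, 3.14].

## Interface

Orientations are given as a unit quaternion [w, x, y, z].
In Python, from bench import monitor, viewer, job gives the robot as it stands.
- The arm moves only by the tool apply_moves, never from a script. Its argument "targets" is a list of rows, each a list of 3 entries, a list of its own where there are three numbers: the closure, from 0 (fully open) to 1 (shut), then the shift along the world's x, y, z in m, then the turn, a rotation vector about the world's x, y, z in rad. In form: [[fingers, [dx, dy, dz], [wx, wy, wz]], ...]. A call has 1 to 8 rows; each row is the pose to reach, as a shift and turn from the pose measured when the call began; what a row does not reach only later rows make up. A row lasts 1/8 s, in which the tool goes at most 62.5 mm and 10.7 degrees, less where a joint would pass 70% of its speed; a pose out of reach is approached as far as the arm can. A call with a gripper value outside its range is refused whole. The fingers move at their own pace and stop on an object; "newtons" is the grip in N (left out, the last holds). Time passes only in rows, so rows that repeat a pose let the fingers close. It gives the time, the measured TCP pose, the force and the opening at its end, in the units of the state.
- monitor.sense(): the state, without advancing time (a new reading comes with each control period).
- viewer.get_image(name): name is "side" or "top"; returns a dict with "img" (400x640x3 uint8, red, green, blue), "fx", "fy", "cx", "cy" (pixels), "distortion" ([k1, k2, p1, p2, k3] as OpenCV has them; the pictures are not rectified), "R" (3x3) and "t" (3): a world point X has camera coordinates R X + t. Camera axes: x right, y down, z forward; pixel columns grow to the right and rows downward; lengths in m; the calibration is good to about 2 mm. A picture is of the moment at which its call begins. There is no depth.
- job.finish_job(): hands the job in, once; it reports no verdict.
The state is a dict: "time": time; "joint_positions": joint angles; "qvel": joint speeds; "joint_efforts": joint torques, N m; "eef_pos": TCP position; "ee_rot": TCP orientation; "force": force on the tool from outside, world axes, zero at the start; "wrist_torque": the same for the moment, N m; "width": opening from 0.0 (shut) to 1.0 (fully open).
Only numpy, scipy, OpenCV 4.12 (cv2) and the standard library are available. Lean on these libraries where they do the work, as an engineer would, in place of code of your own. Each camera call takes 0.05 s, during which the arm holds its last target.

## Working session

There is one attempt and no reset: what is moved stays moved. The work goes in short steps, Python scripts to look and compute and a tool call to move; the robot and the scene stay as the last step left them, time stands still between calls to the robot, and variables do not carry over. Pictures are saved under pics/ and viewed, and the job is handed in when it is done.

Besides the shell and the picture viewer there is one more tool, called after "Call:" as name(argument=value, ...) on one line, values as JSON. apply_moves: Moves the arm, as the interface text tells. Its arguments: {"type":"object","properties":{"targets":{"type":"array"},"newtons":{"type":"number"}},"required":["targets"]}

```bash
ls; mkdir -p pics
python3 - <<'E'
from bench import monitor, viewer, job
import cv2
s=monitor.sense()
for k,v in s.items(): print(k,v)
for n in("side","top"):
    d=viewer.get_image(n); cv2.imwrite(f"pics/{n}0.png",d["img"][:,:,::-1])
    print(n,{k:v for k,v in d.items() if k!="img"})
E
```

```text
pics
time 0.0
joint_positions [-1.40402609e+00  2.76588206e-01  1.50609217e+00 -2.88559303e-05
  1.36070093e+00 -1.21004608e-01]
qvel [-0.00121017 -0.00119412 -0.00058568 -0.00210803 -0.00048801  0.00014598]
joint_efforts [-2.61683148e-03 -4.04586339e+01 -2.37229174e+01  6.96171192e-02
  3.45643703e-02 -1.47871792e-04]
eef_pos [ 0.16308475 -0.55080778  0.20462494]
ee_rot [ 0.56606563  0.42356503  0.56699396 -0.42270583]
force [0.03392411 0.2918396  0.27804509]
wrist_torque [-0.00731591 -0.05551093 -0.00158675]
width 0.9979066970709343
side {'fx': 505.0362715353966, 'fy': 505.0362715353966, 'cx': 320.1677538353106, 'cy': 193.97833686365018, 'distortion': array([0.02021784, 0.        , 0.        , 0.        , 0.        ]), 'R': array([[-0.82361454, -0.56714845, -0.00131232],
       [-0.36390408,  0.53023445, -0.76578408],
       [ 0.43500909, -0.63023334, -0.64309644]]), 't': array([0.35204581, 0.32513324, 0.89260227])}
top {'fx': 485.92535426041366, 'fy': 485.92535426041366, 'cx': 316.39586577223133, 'cy': 201.81534672159225, 'distortion': array([-0.0118382,  0.       ,  0.       ,  0.       ,  0.       ]), 'R': array([[ 0.02980391, -0.99948989, -0.0114753 ],
       [-0.99512046, -0.0285894 , -0.09443471],
       [ 0.09405847,  0.01423383, -0.99546492]]), 't': array([-0.09876956,  0.48152482,  1.1500146 ])}
```

View pics/side0.png

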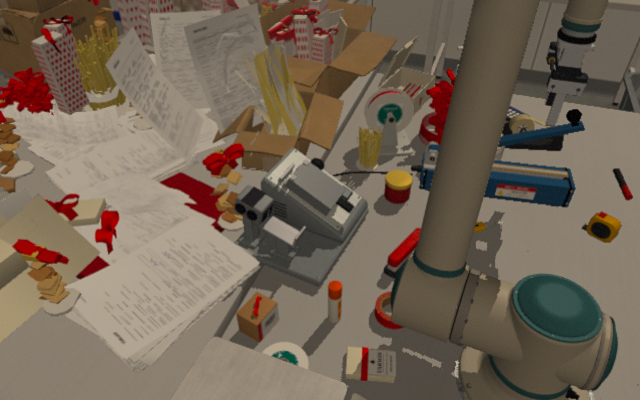

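View pics/top0.png

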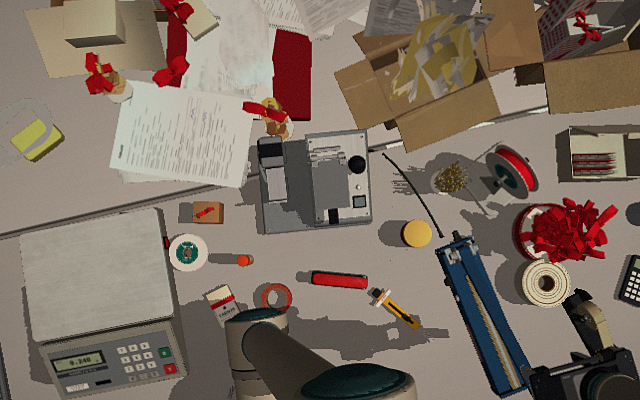

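The side view shows the coder near (305,220), carton (258,315) and tin (398,187). In the top view the coder is at (315,180), the carton at (207,212), the tin at (417,233) and the jar at (452,180). I'll zoom in next.

Run:
```python
import cv2
a=cv2.imread("pics/top0.png"); b=cv2.imread("pics/side0.png")
cv2.imwrite("pics/t0z.png",cv2.resize(a[115:245,180:380],None,fx=4,fy=4,interpolation=cv2.INTER_CUBIC))
cv2.imwrite("pics/s0z.png",cv2.resize(b[145:345,215:415],None,fx=3,fy=3,interpolation=cv2.INTER_CUBIC))
```

```text
(no output)
```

View pics/t0z.png

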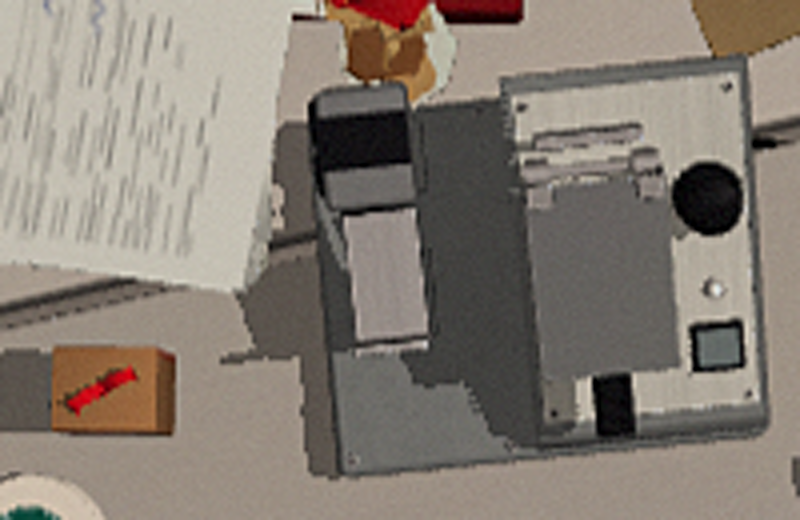

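View pics/s0z.png

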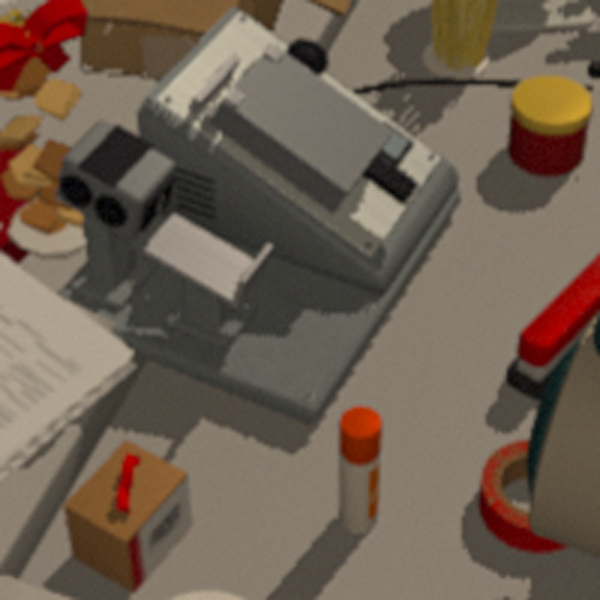

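```bash
cat > h.py <<'E'
import numpy as np, cv2
from bench import viewer, monitor
from scipy.spatial.transform import Rotation as Rn
_c={}
def cam(n):
    if n not in _c: _c[n]=viewer.get_image(n)
    return _c[n]
def K(d): return np.array([[d["fx"],0,d["cx"]],[0,d["fy"],d["cy"]],[0,0,1]])
def ray(n,p):
    d=cam(n); u=cv2.undistortPoints(np.array([[p]],float),K(d),d["distortion"])[0,0]
    return -d["R"].T@d["t"], d["R"].T@np.array([u[0],u[1],1.])
def onplane(n,p,z):
    c,v=ray(n,p); return c+v*(z-c[2])/v[2]
def tri(pt,ps):
    c1,v1=ray("top",pt); c2,v2=ray("side",ps)
    A=np.stack([v1,-v2],1); s=np.linalg.lstsq(A,c2-c1,rcond=None)[0]
    a=c1+v1*s[0]; b=c2+v2*s[1]
    return (a+b)/2, np.linalg.norm(a-b)
def proj(n,X):
    d=cam(n); return cv2.projectPoints(np.atleast_2d(X).astype(float),cv2.Rodrigues(d["R"])[0],d["t"],K(d),d["distortion"])[0][:,0]
def snap(tag,boxes):
    for n,(x0,y0,x1,y1,f) in boxes.items():
        im=cam(n)["img"][:,:,::-1]
        cv2.imwrite(f"pics/{n}_{tag}.png",cv2.resize(im[y0:y1,x0:x1],None,fx=f,fy=f,interpolation=cv2.INTER_CUBIC))
E
python3 - <<'E'
from h import *
snap("rest",{"top":(250,130,350,205,8),"side":(225,180,325,255,8)})
E
```

```text
(no output)
```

View pics/top_rest.png

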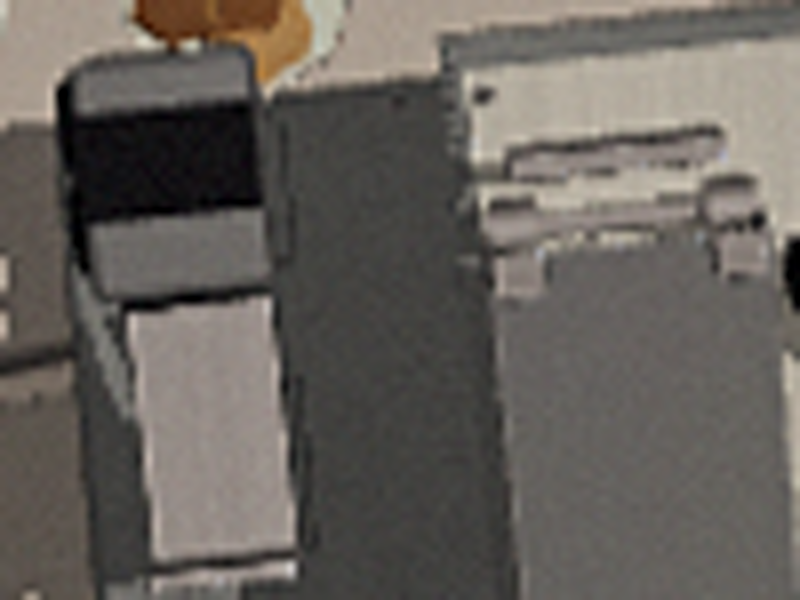

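View pics/side_rest.png

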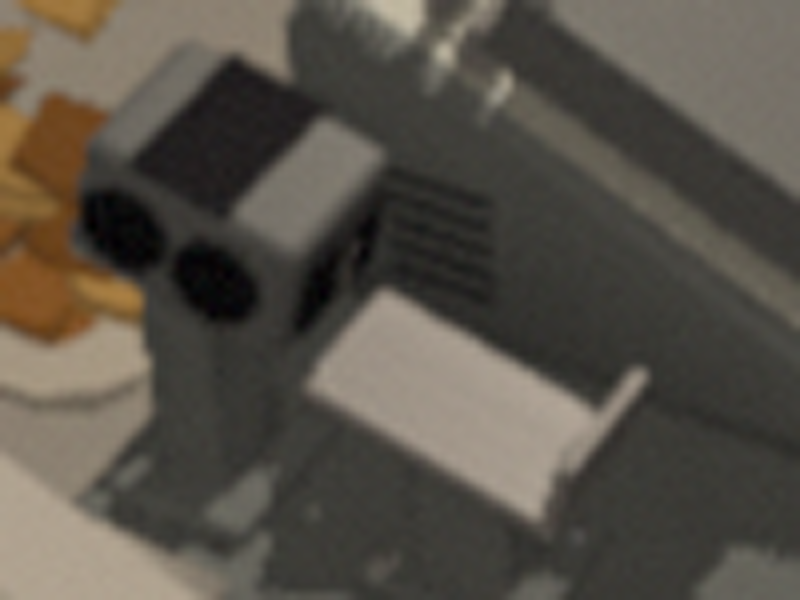

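Run:
```python
from h import *
np.set_printoptions(precision=4,suppress=True)
T=lambda u,v:(250+(u+.5)/8-.5,130+(v+.5)/8-.5)
S=lambda u,v:(225+(u+.5)/8-.5,180+(v+.5)/8-.5)
print("cams",ray("top",(0,0))[0],ray("side",(0,0))[0])
Z=lambda u,v:(180+(u+.5)/4-.5,115+(v+.5)/4-.5)
nl=onplane("top",Z(338,476),.02);nr=onplane("top",Z(768,436),.02)
print("base near",nl,nr,nr-nl,np.linalg.norm(nr-nl),np.arctan2((nl-nr)[1],(nl-nr)[0])-np.pi/2)
fr=onplane("top",Z(512,98),.026); print("base far pt",fr)
for nm,a,b in [("farL",T(128,313),S(305,383)),("farR",T(272,298),S(387,289)),("stoptopR in",T(297,560),S(636,368)),("stoptopR out",T(297,577),S(650,374)),("headtop nearL",T(105,298),S(300,252)),("headtop nearR",T(270,280),S(387,157))]:
    print(nm,*tri(a,b))
for p in [T(152,560),T(297,552),T(130,330),T(273,315)]: print(onplane("top",p,.085))
# carton top
for p in [Z(52,347),Z(157,347),Z(157,434),Z(52,434)]: print("carton",onplane("top",p,.055))
```

```text
cams [ 0.374  -0.1013  1.1891] [0.02   0.5898 0.8235]
base near [0.404  0.0388 0.02  ] [ 0.4356 -0.2189  0.02  ] [ 0.0316 -0.2577  0.    ] 0.2596273141091181 0.122046503640719
base far pt [ 0.6365 -0.0588  0.026 ]
farL [0.5499 0.0325 0.0949] 0.00015076126071659408
farR [ 0.5555 -0.0084  0.0943] 0.00011368976941501407
stoptopR in [ 0.4804 -0.0184  0.0978] 0.0003445192311362444
stoptopR out [ 0.4757 -0.0185  0.098 ] 0.0007430467365150753
headtop nearL [0.5463 0.0331 0.143 ] 0.0003902966449116178
headtop nearR [ 0.5534 -0.0112  0.1396] 0.001277666467668736
[0.4803 0.024  0.085 ]
[ 0.4838 -0.0174  0.085 ]
[0.5465 0.0329 0.085 ]
[ 0.552  -0.0081  0.085 ]
carton [0.4738 0.2061 0.055 ]
carton [0.4756 0.1442 0.055 ]
carton [0.4245 0.1417 0.055 ]
carton [0.4226 0.2034 0.055 ]
```

The top crop shows the rest quad (130..297, 300..560) with the stop's top edge along v≈560-577. The side crop shows the stop's right end at about (640,370). Next I'll measure the guard, tab and stop button, and check the joint geometry.

Run:
```python
from h import *
np.set_printoptions(precision=4,suppress=True)
s=monitor.sense();q=s["ee_rot"];print(Rn.from_quat([q[1],q[2],q[3],q[0]]).as_matrix())
snap("grd",{"top":(305,145,380,220-15,10),"side":(280,150,370,215,8)})
snap("grd2",{"top":(305,175,375,227,10)})
```

```text
[[-0.0001  0.9589  0.2838]
 [ 0.0006  0.2838 -0.9589]
 [-1.      0.0001 -0.0006]]
```

View pics/top_grd2.png

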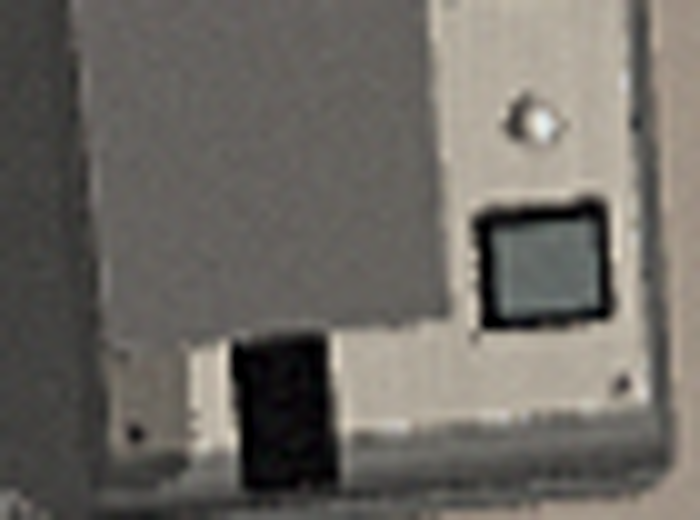

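View pics/side_grd.png

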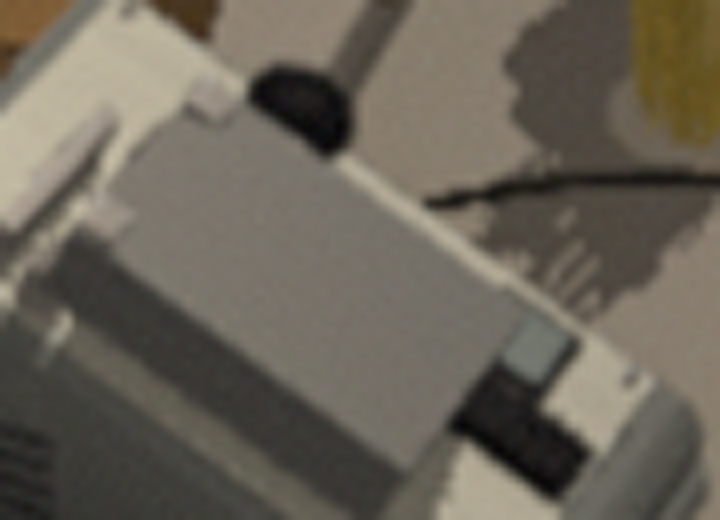

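View pics/top_grd.png

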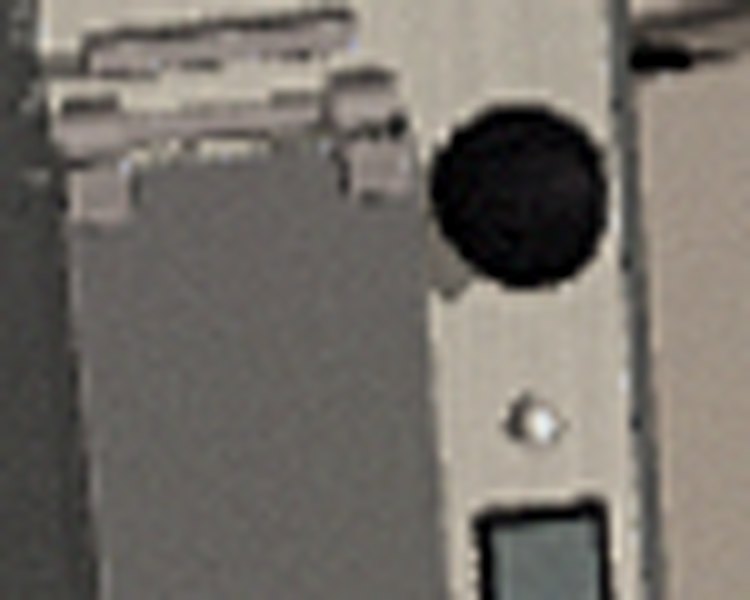

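Run:
```python
from h import *
np.set_printoptions(precision=4,suppress=True)
G2=lambda u,v:(305+(u+.5)/10-.5,175+(v+.5)/10-.5)
G=lambda u,v:(305+(u+.5)/10-.5,145+(v+.5)/10-.5)
S=lambda u,v:(280+(u+.5)/8-.5,150+(v+.5)/8-.5)
P={}
for nm,a,b in [("hoodNL",G2(108,350),S(405,472)),("hoodNR",G2(447,312),S(527,322)),("tabNL",G2(243,488),S(555,495)),("tabNR",G2(338,478),S(590,455)),("stopbtn",G(520,190),S(300,105)),
 ("panelscrewNR",G2(622,383),S(630,377))]:
    P[nm]=tri(a,b); print(nm,*P[nm])
psi=.124
ex=np.array([np.cos(psi),np.sin(psi),0]);ey=np.array([-np.sin(psi),np.cos(psi),0]);z=np.array([0,0,1.])
a=np.radians(25);xp=np.cos(a)*ex+np.sin(a)*z;n=-np.sin(a)*ex+np.cos(a)*z
print("hood->stopbtn in panel coords", [ (P["stopbtn"][0]-P[k][0])@v for k in("hoodNL","tabNL","tabNR") for v in(xp,ey,n)])
```

```text
hoodNL [ 0.4589 -0.0839  0.1078] 0.000417044592459683
hoodNR [ 0.4693 -0.1599  0.1031] 0.0010891429213982992
tabNL [ 0.4301 -0.1149  0.0911] 0.0011237406914454556
tabNR [ 0.4328 -0.1366  0.0885] 0.00025814151081001016
stopbtn [ 0.5583 -0.1732  0.1336] 0.005272346292460881
panelscrewNR [ 0.4586 -0.2032  0.0577] 0.00037215265656065014
hood->stopbtn in panel coords [np.float64(0.090292589075241), np.float64(-0.10084499340858247), np.float64(-0.013627048700628624), np.float64(0.12666898643132726), np.float64(-0.0736346234867566), np.float64(-0.012233884403317017), np.float64(0.12782265203104168), np.float64(-0.05179329627790696), np.float64(-0.009897639332714703)]
```

The tab grip point comes to about (0.446,-0.124,0.092), the start axis to (0.534,-0.113,0.093), and the stop button agrees within 3 mm. The carton centre is at (0.449,0.174) with yaw ≈0.04. Now I move above the carton.

Call:
apply_moves(targets=[[0.25, [0.143, 0.362, 0.0], [0, 0, 0.66]], [0.25, [0.286, 0.725, -0.03], [0, 0, 1.32]], [0.25, [0.286, 0.725, -0.03], [0, 0, 1.32]], [0.25, [0.286, 0.725, -0.03], [0, 0, 1.32]], [0.25, [0.286, 0.725, -0.03], [0, 0, 1.32]], [0.25, [0.286, 0.725, -0.03], [0, 0, 1.32]], [0.25, [0.286, 0.725, -0.03], [0, 0, 1.32]], [0.25, [0.286, 0.725, -0.03], [0, 0, 1.32]]], newtons=15)

```text
time: 1.5
eef_pos: [0.3472, -0.0849, 0.1876]
ee_rot: [0.708, -0.014, 0.706, 0.013]
force: [0.2, -1.2, 0.1]
width: 0.747
```

Call:
apply_moves(targets=[[0.25, [0.102, 0.259, -0.06], [0, 0, 0]], [0.25, [0.102, 0.259, -0.08], [0, 0, 0]], [0.25, [0.102, 0.259, -0.08], [0, 0, 0]], [0.25, [0.102, 0.259, -0.08], [0, 0, 0]], [0.25, [0.102, 0.259, -0.08], [0, 0, 0]], [0.25, [0.102, 0.259, -0.08], [0, 0, 0]]])

```text
time: 2.25
eef_pos: [0.4495, 0.1762, 0.1066]
ee_rot: [0.707, -0.015, 0.707, 0.014]
force: [-0.1, -0.3, 0.5]
width: 0.75
```

Run:
```python
from h import *
s=monitor.sense();print(s["eef_pos"],s["joint_positions"])
snap("pre",{"top":(160,160,260,235,8),"side":(200,250,300,345-20,8)})
```

```text
[0.44950142 0.17622355 0.10663267] [ 2.30156095e-01  2.18890078e-01  1.85077711e+00 -1.07357728e-03
  1.07132911e+00  1.89231350e-01]
```

View pics/side_pre.png

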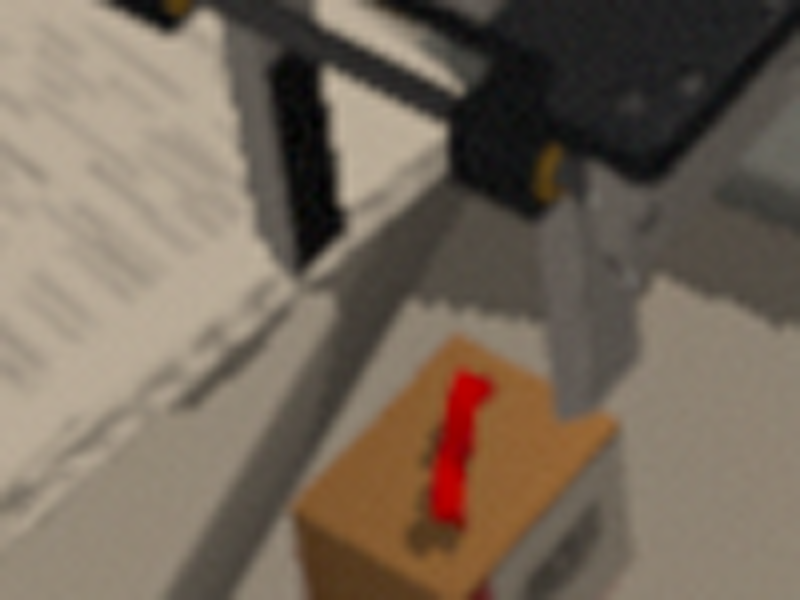

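The side crop shows the open fingers straddling the carton's top (corners (460,340), (300,510), (615,425)), still above it. Descending.

Call:
apply_moves(targets=[[0.25, [0, -0.002, -0.06], [0, 0, 0]], [0.25, [0, -0.002, -0.094], [0, 0, 0]], [0.25, [0, -0.002, -0.094], [0, 0, 0]], [0.25, [0, -0.002, -0.094], [0, 0, 0]]])

```text
time: 2.85
eef_pos: [0.4499, 0.1714, 0.0149]
ee_rot: [0.708, -0.014, 0.706, 0.013]
force: [-0.3, 0.4, 0.7]
width: 0.754
```

Call:
apply_moves(targets=[[0.6, [0, 0, 0], [0, 0, 0]], [0.6, [0, 0, 0], [0, 0, 0]], [0.6, [0, 0, 0], [0, 0, 0]], [0.6, [0, 0, 0], [0, 0, 0]]], newtons=15)

```text
time: 3.35
eef_pos: [0.4512, 0.1716, 0.0161]
ee_rot: [0.709, -0.014, 0.705, 0.013]
force: [0.1, -1.2, 7.1]
width: 0.527
```

Call:
apply_moves(targets=[[0.6, [0, 0, 0.03], [0, 0, 0]], [0.6, [0, 0, 0.09], [0, 0, 0]], [0.6, [0, 0, 0.14], [0, 0, 0]], [0.6, [0, 0, 0.184], [0, 0, 0]], [0.6, [0, 0, 0.184], [0, 0, 0]]])

```text
time: 3.98
eef_pos: [0.4532, 0.1722, 0.2035]
ee_rot: [0.712, -0.013, 0.702, 0.014]
force: [0.2, -0.3, -1.7]
width: 0.533
```

Run:
```python
from h import *
s=monitor.sense();print(s["eef_pos"],s["force"],s["wrist_torque"],s["ee_rot"])
snap("lift",{"side":(200,130,320,230,6)})
```

```text
[0.45324286 0.17224027 0.20348673] [ 0.21986392 -0.31327851 -1.68286879] [-0.0550277  -0.0822812  -0.01374532] [ 0.71179183 -0.01315531  0.70213536  0.01361126]
```

View pics/side_lift.png

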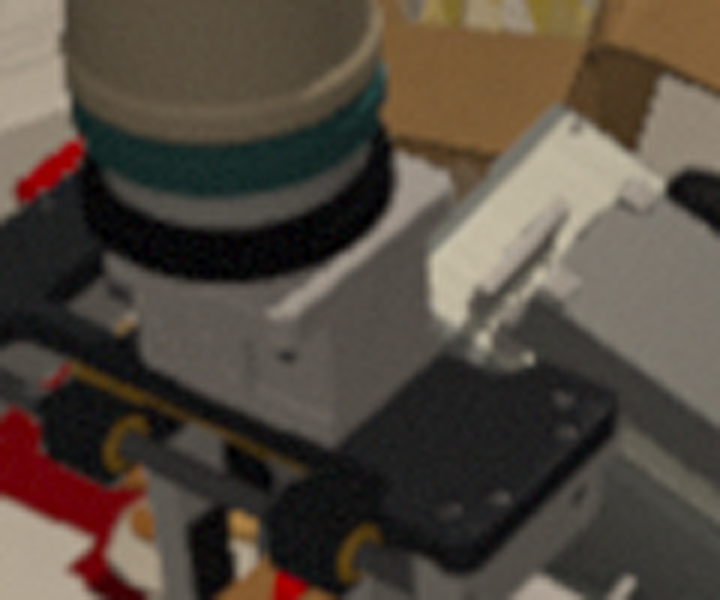

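The carton is off the table (opening 0.53 ≈ 50 mm). Now I work out the shift to the pose over the rest.

```bash
cat >> h.py <<'E'
np.set_printoptions(precision=4,suppress=True)
psi=.124
ex=np.array([np.cos(psi),np.sin(psi),0]);ey=np.array([-np.sin(psi),np.cos(psi),0]);ez=np.array([0,0,1.])
def frame(deg): 
    a=np.radians(deg); return np.cos(a)*ex+np.sin(a)*ez, -np.sin(a)*ex+np.cos(a)*ez
def toolR(deg):  # tool x = -normal, tool z=-ey
    _,n=frame(deg); x=-n; z=-ey; return np.stack([x,np.cross(z,x),z],1)
seat=np.array([.5147,.0074,.0827]); start=np.array([.5341,-.113,.0929]); hinge=np.array([.5782,-.1076,.128])
def go(p,R):
    s=monitor.sense();q=s["ee_rot"];Rc=Rn.from_quat([q[1],q[2],q[3],q[0]]).as_matrix()
    print("shift",np.asarray(p)-s["eef_pos"],"turn",Rn.from_matrix(R@Rc.T).as_rotvec(),"t",round(s["time"],2))
E
python3 - <<'E'
from h import *
xr,n=frame(15)
tcp=seat+.0155*n-.0024*xr
print(tcp, xr,n)
go(tcp+.07*n+.006*xr,toolR(15))
E
```

```text
[0.5084 0.0066 0.0971] [0.9585 0.1195 0.2588] [-0.2568 -0.032   0.9659]
shift [ 0.0447 -0.1667 -0.0348] turn [ 0.2255 -0.1794 -1.4743] t 4.03
```

Call:
apply_moves(targets=[[0.6, [0.01, -0.04, 0.0], [0.05, -0.04, -0.3]], [0.6, [0.02, -0.08, 0.0], [0.1, -0.08, -0.7]], [0.6, [0.03, -0.12, 0.0], [0.15, -0.12, -1.0]], [0.6, [0.04, -0.16, 0.0], [0.2, -0.16, -1.3]], [0.6, [0.045, -0.167, 0.0], [0.2255, -0.1794, -1.474]], [0.6, [0.045, -0.167, 0.0], [0.2255, -0.1794, -1.474]], [0.6, [0.045, -0.167, 0.0], [0.2255, -0.1794, -1.474]], [0.6, [0.045, -0.167, 0.0], [0.2255, -0.1794, -1.474]]])

```text
time: 5.03
eef_pos: [0.4944, 0.0049, 0.198]
ee_rot: [0.584, 0.534, 0.465, -0.397]
force: [1.0, -0.5, -0.8]
width: 0.533
```

Run:
```python
from h import *
xr,n=frame(15)
tcp=seat+.0155*n-.0024*xr
go(tcp+.04*n+.005*xr,toolR(15)); print(monitor.sense()["force"])
snap("over",{"top":(240,120,360,210,6),"side":(215,150,335,240,6)})
```

```text
shift [ 0.0086  0.0011 -0.061 ] turn [-0.0017 -0.0053  0.0043] t 5.03
[ 1.0022 -0.5469 -0.8157]
```

View pics/side_over.png

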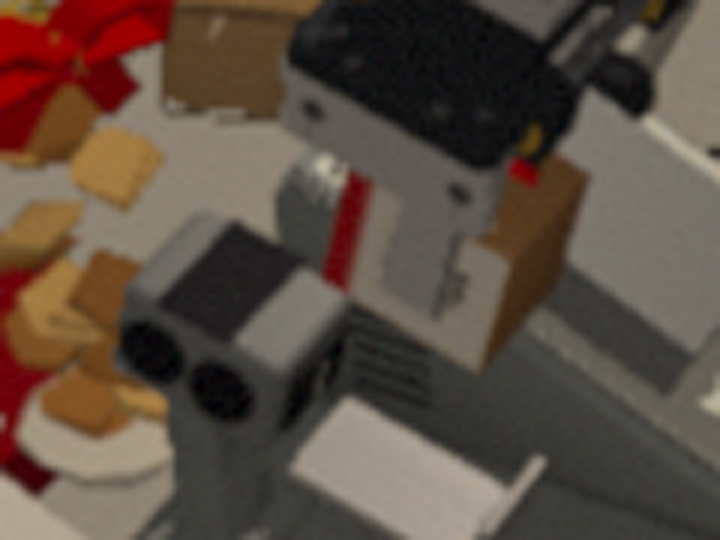

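Side crop: the carton is gripped level with the rest's slope and hangs above it (the rest runs from (350,400) to (545,460)). Lowering.

Call:
apply_moves(targets=[[0.6, [0.009, 0.001, -0.03], [0, -0.005, 0.004]], [0.6, [0.009, 0.001, -0.061], [0, -0.005, 0.004]], [0.6, [0.009, 0.001, -0.061], [0, -0.005, 0.004]], [0.6, [0.009, 0.001, -0.061], [0, -0.005, 0.004]]])

```text
time: 5.62
eef_pos: [0.5031, 0.0064, 0.1374]
ee_rot: [0.588, 0.531, 0.467, -0.393]
force: [1.0, 0.9, -0.8]
width: 0.532
```

Run:
```python
from h import *
xr,n=frame(15)
tcp=seat+.0155*n-.0024*xr
go(tcp+.01*n+.005*xr,toolR(15)); print(monitor.sense()["force"])
snap("over2",{"top":(240,120,360,210,6),"side":(215,150,335,240,6)})
```

```text
shift [ 0.0076  0.0005 -0.0294] turn [-0.0002 -0.0011 -0.0085] t 5.62
[ 0.9824  0.8592 -0.8181]
```

View pics/side_over2.png

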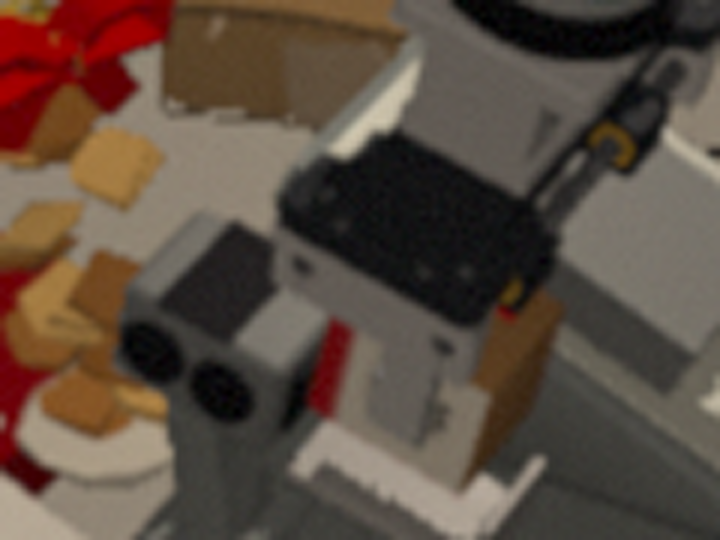

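Call:
apply_moves(targets=[[0.6, [0.004, 0.0, -0.015], [0, 0, -0.008]], [0.6, [0.008, 0.0005, -0.0295], [0, 0, -0.008]], [0.6, [0.008, 0.0005, -0.0295], [0, 0, -0.008]], [0.6, [0.008, 0.0005, -0.0295], [0, 0, -0.008]]])

```text
time: 6.22
eef_pos: [0.5124, 0.0067, 0.1099]
ee_rot: [0.587, 0.534, 0.464, -0.394]
force: [-0.6, -1.0, -0.0]
width: 0.531
```

Run:
```python
from h import *
xr,n=frame(15)
tcp=seat+.0155*n-.0024*xr
go(tcp+.00*n+.005*xr,toolR(15)); print(monitor.sense()["force"])
snap("over3",{"side":(215,150,335,240,6)})
```

```text
shift [ 0.0009  0.0005 -0.0116] turn [ 0.0004  0.0029 -0.0002] t 6.22
[-0.579  -1.0418 -0.0398]
```

View pics/side_over3.png

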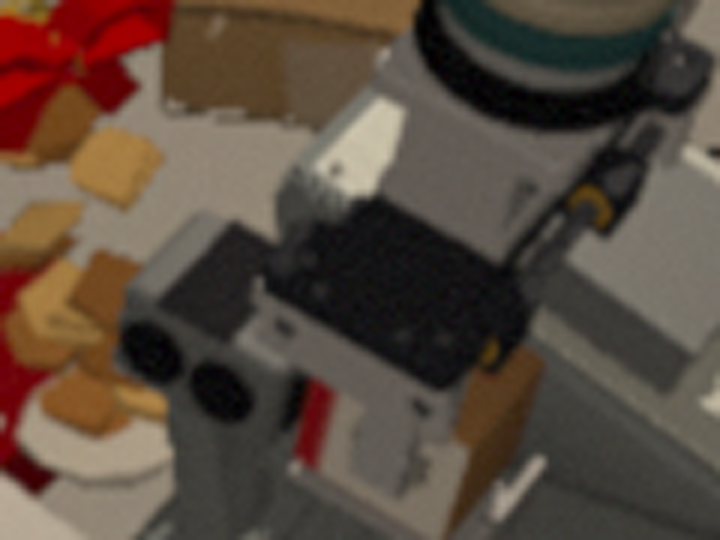

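Call:
apply_moves(targets=[[0.6, [0.001, 0.0005, -0.004], [0, 0, 0]], [0.6, [0.002, 0.0005, -0.008], [0, 0, 0]], [0.6, [0.002, 0.0005, -0.008], [0, 0, 0]]])

```text
time: 6.65
eef_pos: [0.5144, 0.0072, 0.1018]
ee_rot: [0.587, 0.534, 0.464, -0.394]
force: [0.9, -0.0, -0.4]
width: 0.532
```

Call:
apply_moves(targets=[[0.6, [0.0, 0.0, -0.001], [0, 0, 0]], [0.6, [0.0, 0.0, -0.002], [0, 0, 0]], [0.6, [0.0, 0.0, -0.002], [0, 0, 0]]])

```text
time: 7.02
eef_pos: [0.5146, 0.0073, 0.1016]
ee_rot: [0.588, 0.534, 0.463, -0.394]
force: [-6.3, -0.1, 14.1]
width: 0.534
```

Contact with the rest. I'll ease off, then slide down the slope and feel for the stop.

Call:
apply_moves(targets=[[0.6, [-0.001, 0.0, 0.001], [0, 0, 0]], [0.6, [-0.0015, -0.0002, 0.0008], [0, 0, 0]], [0.6, [-0.003, -0.0004, 0.0004], [0, 0, 0]], [0.6, [-0.003, -0.0004, 0.0004], [0, 0, 0]]])

```text
time: 7.52
eef_pos: [0.5112, 0.0069, 0.1015]
ee_rot: [0.587, 0.534, 0.463, -0.394]
force: [0.2, 0.5, -0.7]
width: 0.531
```

Call:
apply_moves(targets=[[0.6, [-0.001, -0.0001, -0.0003], [0, 0, 0]], [0.6, [-0.002, -0.0002, -0.0006], [0, 0, 0]], [0.6, [-0.002, -0.0002, -0.0006], [0, 0, 0]]])

```text
time: 7.9
eef_pos: [0.5091, 0.0067, 0.1008]
ee_rot: [0.587, 0.534, 0.463, -0.394]
force: [0.4, 0.6, -0.9]
width: 0.529
```

Call:
apply_moves(targets=[[0.6, [-0.001, -0.0001, -0.0003], [0, 0, 0]], [0.6, [-0.0015, -0.0002, -0.0004], [0, 0, 0]], [0.6, [-0.0015, -0.0002, -0.0004], [0, 0, 0]]])

```text
time: 8.28
eef_pos: [0.5075, 0.0065, 0.1004]
ee_rot: [0.587, 0.534, 0.463, -0.394]
force: [-0.6, -0.4, -0.8]
width: 0.533
```

Call:
apply_moves(targets=[[0.6, [-0.001, -0.0001, -0.0003], [0, 0, 0]], [0.6, [-0.0015, -0.0002, -0.0004], [0, 0, 0]], [0.6, [-0.0015, -0.0002, -0.0004], [0, 0, 0]]])

```text
time: 8.65
eef_pos: [0.5065, 0.0063, 0.1003]
ee_rot: [0.588, 0.534, 0.463, -0.394]
force: [1.7, 0.2, -1.8]
width: 0.53
```

Run:
```python
from h import *
xr,n=frame(15)
tcp=seat+.0155*n-.0024*xr
go(tcp,toolR(15)); print(monitor.sense()["force"])
snap("sl",{"top":(250,130,350,205,8),"side":(235,180,315,240,9)})
```

```text
shift [ 0.0019  0.0003 -0.0032] turn [0.     0.0043 0.0003] t 8.65
[ 1.6749  0.2097 -1.7703]
```

View pics/side_sl.png

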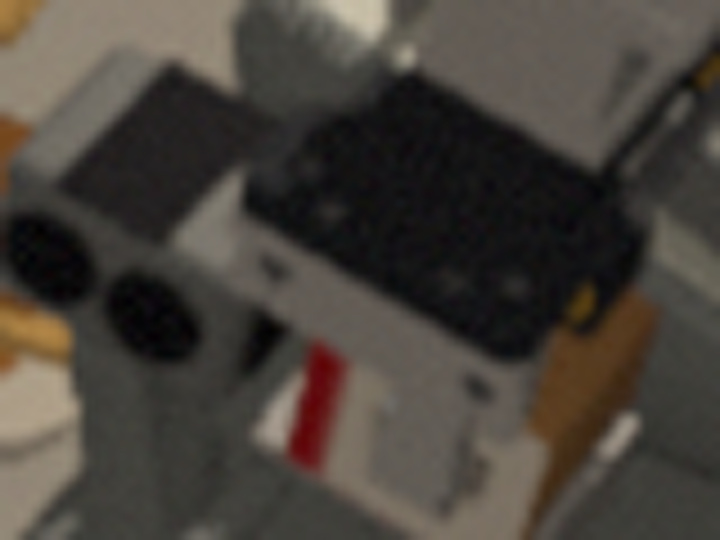

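View pics/top_sl.png

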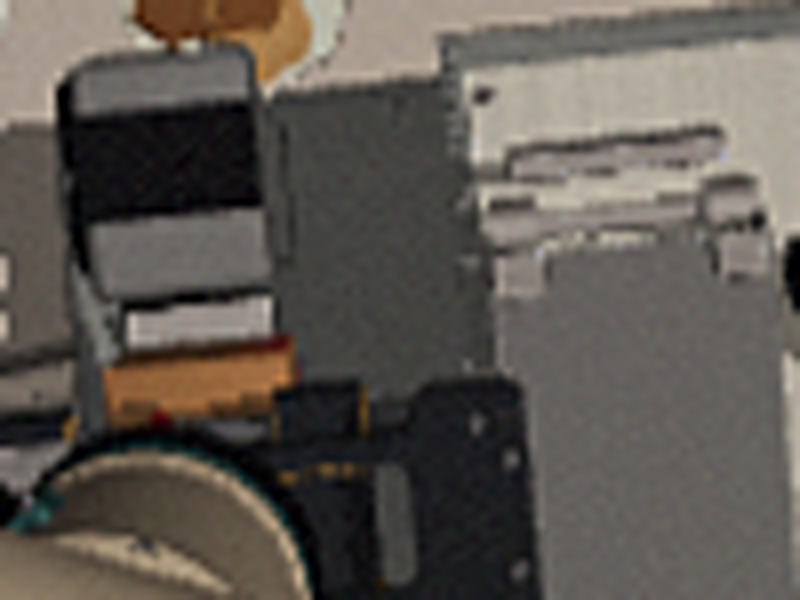

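Run:
```python
from h import *
T=lambda u,v:(250+(u+.5)/8-.5,130+(v+.5)/8-.5)
xr,n=frame(15)
print("tcp lateral",monitor.sense()["eef_pos"]@ey)
for p,z in [((152,560),.098),((297,552),.098),((130,330),.095),((273,315),.095),((105,367),.1466),((293,343),.1466),((106,415),.142),((295,395),.142)]:
    X=onplane("top",T(*p),z); print(p,X,"lat",X@ey)
s=monitor.sense()["eef_pos"]; c=s+.012*n+.0024*xr
for sx in(1,-1):
  for sy in (1,-1): print(proj("top",c+31*.001*xr*sx+sy*.025*ey+.0275*n), ((proj("top",c+31*.001*xr*sx+sy*.025*ey+.0275*n)[0]-[250,130])*8).round())
```

```text
tcp lateral -0.05636160774239888
(152, 560) [0.4791 0.0225 0.098 ] lat -0.036947223845480645
(297, 552) [ 0.4825 -0.0184  0.098 ] lat -0.0779518822137609
(130, 330) [0.545  0.0317 0.095 ] lat -0.035974839257195496
(273, 315) [ 0.5504 -0.0089  0.095 ] lat -0.07693940630387167
(105, 367) [0.5266 0.0318 0.1466] lat -0.03358919089066882
(293, 343) [ 0.5346 -0.019   0.1466] lat -0.08496484740290625
(106, 415) [0.5141 0.0316 0.142 ] lat -0.03225960829676023
(295, 395) [ 0.521  -0.0197  0.142 ] lat -0.0839746138218245
[[261.6869 175.9868]] [ 93. 368.]
[[284.6342 173.7971]] [277. 350.]
[[264.8692 204.0332]] [119. 592.]
[[287.5965 201.8704]] [301. 575.]
```

By the image the carton sits about 1.5 mm right of the rest's centre line, so I shift it left a little and keep sliding down.

Call:
apply_moves(targets=[[0.6, [-0.0005, 0.0012, 0.0002], [0, 0, 0]], [0.6, [-0.0015, 0.0011, -0.0002], [0, 0, 0]], [0.6, [-0.0015, 0.0011, -0.0002], [0, 0, 0]]])

```text
time: 9.18
eef_pos: [0.5062, 0.0073, 0.1007]
ee_rot: [0.588, 0.535, 0.462, -0.393]
force: [3.4, 0.0, -1.7]
width: 0.529
```

Call:
apply_moves(targets=[[0.6, [-0.001, -0.0001, -0.0003], [0, 0, 0]], [0.6, [-0.0015, -0.0002, -0.0004], [0, 0, 0]], [0.6, [-0.0015, -0.0002, -0.0004], [0, 0, 0]]])

```text
time: 9.55
eef_pos: [0.506, 0.0073, 0.1008]
ee_rot: [0.588, 0.535, 0.461, -0.393]
force: [5.6, 2.1, -3.6]
width: 0.527
```

Stop contact felt (x stays at 0.506 while the force rises). Now I press it lightly down onto the rest.

Call:
apply_moves(targets=[[0.6, [0.0002, 0, -0.0005], [0, 0.006, 0]], [0.6, [0.0004, 0, -0.0012], [0, 0.01, 0]], [0.6, [0.0004, 0, -0.0012], [0, 0.01, 0]]])

```text
time: 9.93
eef_pos: [0.5064, 0.0072, 0.0997]
ee_rot: [0.586, 0.533, 0.464, -0.395]
force: [2.4, 0.8, 1.1]
width: 0.536
```

Run:
```python
from h import *
xr,n=frame(15)
go(monitor.sense()["eef_pos"],toolR(15)); s=monitor.sense();print(s["force"],s["wrist_torque"],s["eef_pos"])
```

```text
shift [0. 0. 0.] turn [-0.0002 -0.0007  0.0011] t 9.93
[2.389  0.8006 1.1044] [ 0.0769 -0.4061  0.042 ] [0.5064 0.0072 0.0997]
```

Call:
apply_moves(targets=[[0.6, [0.0002, 0, -0.0006], [0, 0.001, 0]], [0.6, [0.0002, 0, -0.0009], [0, 0.001, 0]], [0.6, [0.0002, 0, -0.0009], [0, 0.001, 0]]])

```text
time: 10.3
eef_pos: [0.5065, 0.0072, 0.0995]
ee_rot: [0.586, 0.533, 0.464, -0.395]
force: [-1.5, 0.9, 7.9]
width: 0.534
```

Run:
```python
from h import *
s=monitor.sense();print(s["force"],s["wrist_torque"],s["eef_pos"])
snap("st",{"top":(250,130,350,205,8),"side":(235,180,315,240,9)})
```

```text
[-1.546   0.8813  7.869 ] [ 0.1287 -0.1634  0.0723] [0.5065 0.0072 0.0995]
```

View pics/side_st.png

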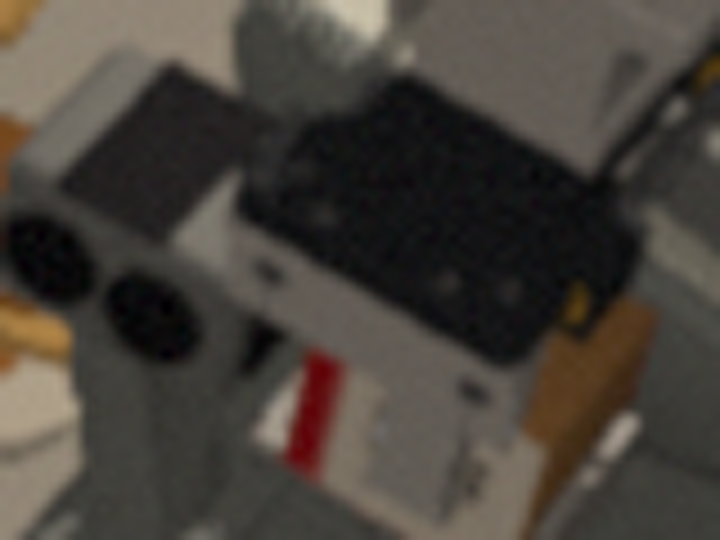

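Call:
apply_moves(targets=[[0.6, [-0.0006, 0, 0.0002], [0, 0, 0]], [0.6, [-0.0012, 0, 0.0001], [0, 0, 0]], [0.6, [-0.0012, 0, 0.0001], [0, 0, 0]]])

```text
time: 10.78
eef_pos: [0.5063, 0.0072, 0.0998]
ee_rot: [0.587, 0.534, 0.464, -0.395]
force: [3.9, 1.6, -0.8]
width: 0.535
```

Contact with both the rest and the stop. Opening the fingers now.

Call:
apply_moves(targets=[[0.4, [0, 0, 0], [0, 0, 0]], [0.3, [0, 0, 0], [0, 0, 0]], [0.3, [0, 0, 0], [0, 0, 0]], [0.3, [0, 0, 0], [0, 0, 0]]])

```text
time: 11.28
eef_pos: [0.5059, 0.0072, 0.0996]
ee_rot: [0.586, 0.534, 0.464, -0.395]
force: [0.1, -0.3, 0.2]
width: 0.701
```

Call:
apply_moves(targets=[[0.3, [-0.003, 0, 0.01], [0, 0, 0]], [0.3, [-0.008, -0.001, 0.03], [0, 0, 0]], [0.3, [-0.018, -0.002, 0.07], [0, 0, 0]], [0.3, [-0.03, -0.004, 0.11], [0, 0, 0]], [0.3, [-0.03, -0.004, 0.11], [0, 0, 0]]])

```text
time: 11.9
eef_pos: [0.4775, 0.0027, 0.2138]
ee_rot: [0.589, 0.535, 0.461, -0.394]
force: [-0.8, 0.4, 0.6]
width: 0.704
```

Call:
apply_moves(targets=[[0.5, [-0.04, -0.06, 0.03], [0, 0, 0]], [0.5, [-0.08, -0.12, 0.03], [0, 0, 0]], [0.5, [-0.08, -0.12, 0.03], [0, 0, 0]], [0.5, [-0.08, -0.12, 0.03], [0, 0, 0]]])

```text
time: 12.4
eef_pos: [0.3966, -0.1184, 0.2433]
ee_rot: [0.587, 0.536, 0.461, -0.395]
force: [-0.1, 0.2, 0.4]
width: 0.5
```

Run:
```python
from h import *
s=monitor.sense();print(s["force"],s["eef_pos"])
snap("rel",{"top":(250,130,350,205,8),"side":(235,180,315,240,9)})
```

```text
[-0.1456  0.1567  0.3572] [ 0.3966 -0.1184  0.2433]
```

View pics/side_rel.png

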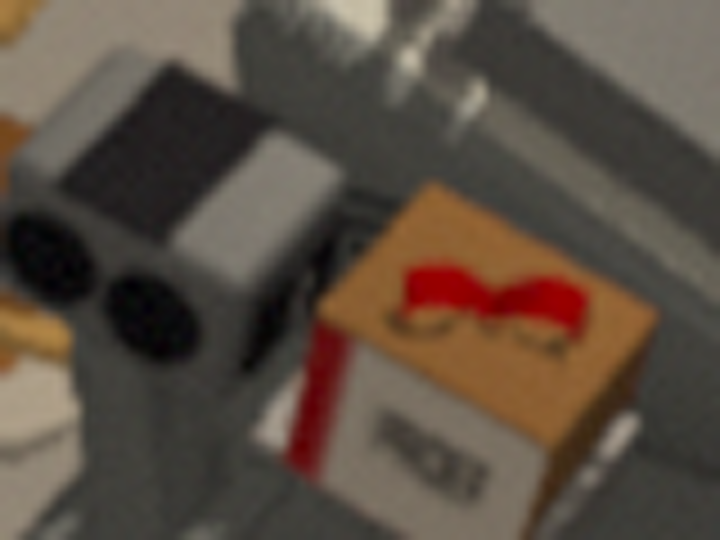

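View pics/top_rel.png

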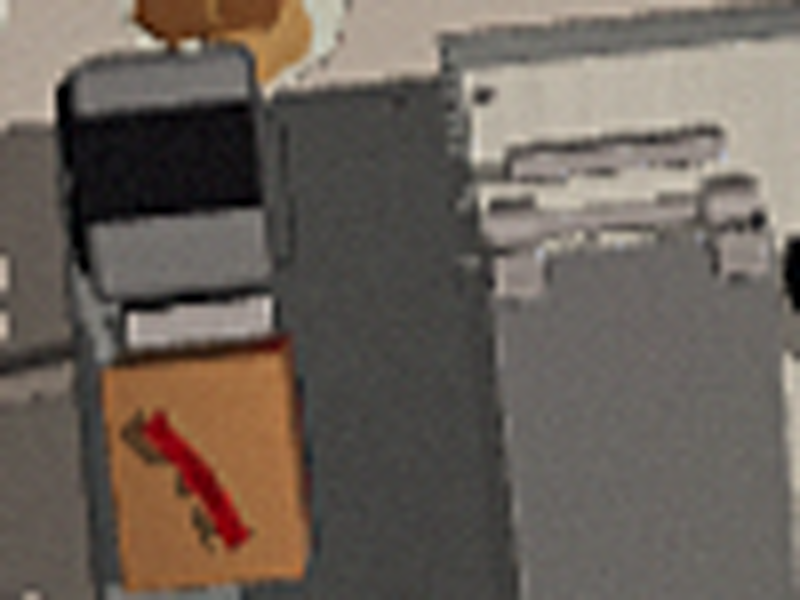

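Run:
```python
from h import *
T=lambda u,v:(250+(u+.5)/8-.5,130+(v+.5)/8-.5)
S=lambda u,v:(235+(u+.5)/9-.5,180+(v+.5)/9-.5)
for nm,a,b in [("fL",(103,370),(318,315)),("fR",(290,352),(432,183)),("nR",(303,580),(658,318)),("nL",(127,588),(550,442))]:
    X,e=tri(T(*a),S(*b)); print(nm,X,e,"lat",X@ey,"lon",X@ex)
```

```text
fL [0.5263 0.0328 0.1435] 0.0003281421131315345 lat -0.032566441200636426 lon 0.5263434307797076
fR [ 0.5331 -0.0177  0.1429] 0.0010884198653513652 lat -0.08348648674947248 lon 0.5268237778967875
nR [ 0.4725 -0.0223  0.1288] 0.001667464974985559 lat -0.08052197965493886 lon 0.46610870874126276
nL [0.4682 0.0255 0.1303] 0.000336181422407361 lat -0.03265174597608765 lon 0.467741594174812
```

The seated carton's top corners put its centre at lateral -0.0573, against -0.057 for the rest. It is seated and centred. Next is the guard tab.

Run:
```python
from h import *
go([.446,-.124,.150],toolR(0))
```

```text
shift [ 0.0483 -0.0078 -0.0933] turn [-0.0318  0.267  -0.0001] t 12.6
```

Call:
apply_moves(targets=[[0.5, [0.02, -0.004, -0.02], [-0.015, 0.13, 0]], [0.5, [0.048, -0.008, -0.06], [-0.032, 0.267, 0]], [0.5, [0.048, -0.008, -0.093], [-0.032, 0.267, 0]], [0.5, [0.048, -0.008, -0.093], [-0.032, 0.267, 0]], [0.5, [0.048, -0.008, -0.093], [-0.032, 0.267, 0]]])

```text
time: 13.22
eef_pos: [0.4462, -0.1237, 0.1512]
ee_rot: [0.531, 0.468, 0.53, -0.468]
force: [0.1, 0.3, 0.1]
width: 0.501
```

Run:
```python
from h import *
go([.446,-.124,.0758],toolR(0))
snap("tab",{"top":(290,140,390,215,8),"side":(280,130,380,205,8)})
```

```text
shift [-0.0002 -0.0003 -0.0754] turn [ 0.0006  0.0013 -0.0012] t 13.22
```

View pics/side_tab.png

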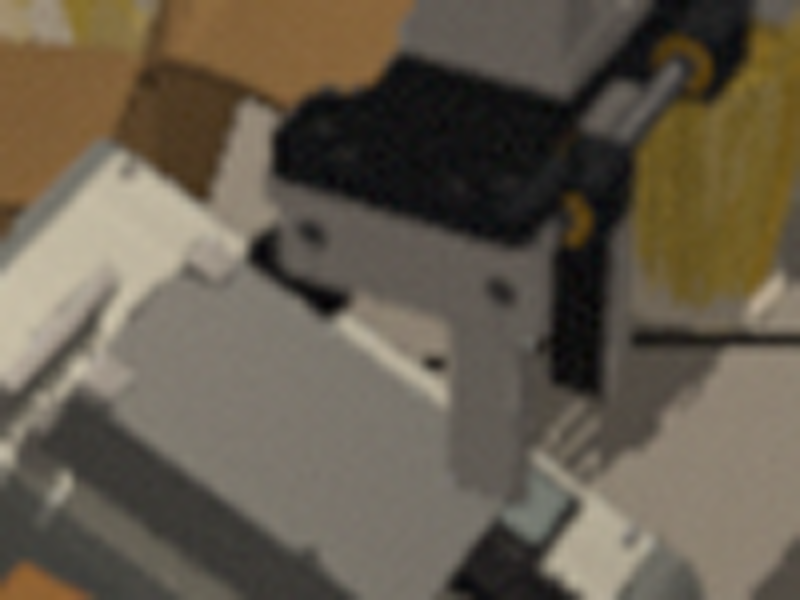

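View pics/top_tab.png

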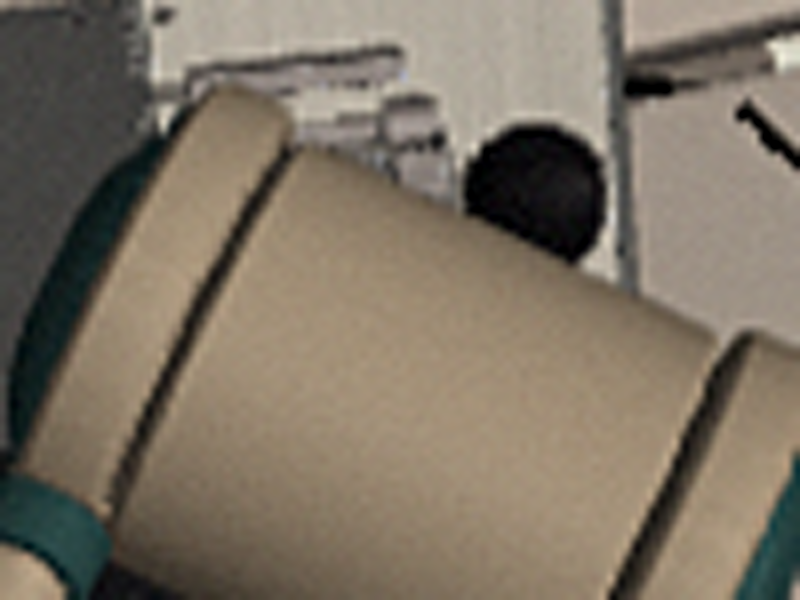

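The fingers stand above the tab; the side crop shows the tab at about (500,560), just below and between them. Lowering in two stages.

Call:
apply_moves(targets=[[0.5, [0, 0, -0.03], [0, 0, 0]], [0.5, [0, 0, -0.047], [0, 0, 0]], [0.5, [0, 0, -0.047], [0, 0, 0]]])

```text
time: 13.7
eef_pos: [0.4459, -0.1245, 0.1059]
ee_rot: [0.531, 0.469, 0.528, -0.468]
force: [-0.6, 0.7, -0.6]
width: 0.498
```

Run:
```python
from h import *
go([.446,-.124,.0758],toolR(0))
snap("tab2",{"side":(300,150,380,210,9)})
```

```text
shift [ 0.0001  0.0005 -0.0301] turn [0.0018 0.0042 0.0006] t 13.7
```

View pics/side_tab2.png

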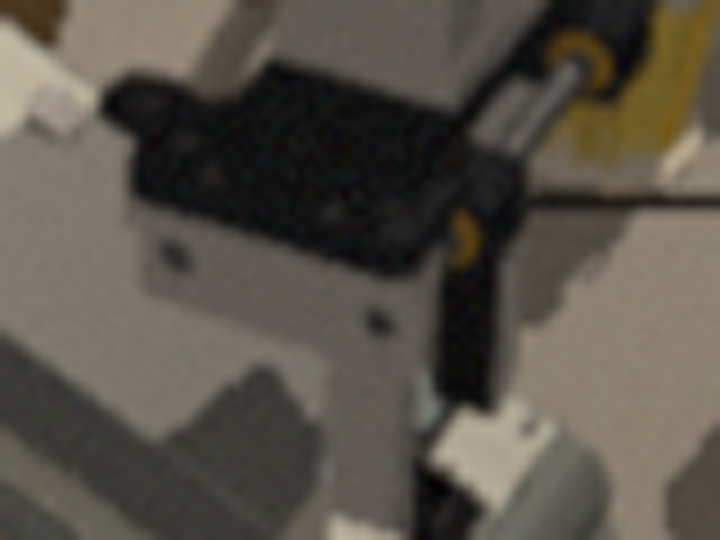

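The wide knuckle would pass close to the hood, so I tilt the tool 15° toward the operator before the final descent.

Run:
```python
from h import *
xr,n=frame(15)
g=np.array([.446,-.124,.0918])
go(g-.016*n+.03*n,toolR(15));go(g-.016*n,toolR(15))
```

```text
shift [-0.0042  0.0003 -0.0012] turn [ 0.0348 -0.2542  0.0009] t 13.75
shift [ 0.0035  0.0013 -0.0302] turn [ 0.0348 -0.2542  0.0009] t 13.75
```

Call:
apply_moves(targets=[[0.5, [-0.004, 0.0005, 0.0], [0.018, -0.13, 0]], [0.5, [-0.004, 0.0005, -0.001], [0.035, -0.254, 0]], [0.5, [0, 0.001, -0.015], [0.035, -0.254, 0]], [0.5, [0.0035, 0.0013, -0.03], [0.035, -0.254, 0]], [0.5, [0.0035, 0.0013, -0.03], [0.035, -0.254, 0]]])

```text
time: 14.38
eef_pos: [0.4504, -0.1238, 0.0773]
ee_rot: [0.587, 0.534, 0.464, -0.395]
force: [-0.2, 0.1, 0.6]
width: 0.501
```

Call:
apply_moves(targets=[[0.85, [0, 0, 0], [0, 0, 0]], [0.85, [0, 0, 0], [0, 0, 0]], [0.85, [0, 0, 0], [0, 0, 0]], [0.85, [0, 0, 0], [0, 0, 0]]], newtons=12)

```text
time: 14.88
eef_pos: [0.4506, -0.1225, 0.078]
ee_rot: [0.586, 0.535, 0.464, -0.394]
force: [0.7, 4.8, 4.8]
width: 0.228
```

Run:
```python
from h import *
s=monitor.sense();print(s["force"],s["wrist_torque"],s["eef_pos"],s["width"]*94)
snap("tab3",{"side":(300,150,380,210,9)})
```

```text
[0.6509 4.7664 4.8083] [ 1.0011 -0.1742  0.3114] [ 0.4506 -0.1225  0.078 ] 21.436018681713435
```

View pics/side_tab3.png

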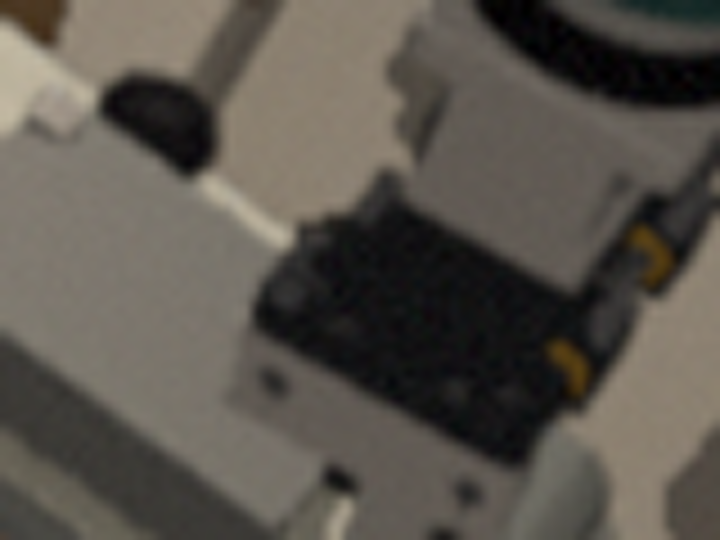

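The tab is gripped (21.4 mm). Now I compute the arc about the hinge.

```bash
cat > arc.py <<'E'
from h import *
def arc(hinge,steps,tilt0,tilt1,d=.016):
    s=monitor.sense();q=s["ee_rot"];Rc=Rn.from_quat([q[1],q[2],q[3],q[0]]).as_matrix()
    _,n0=(None,-Rc[:,0]); g=s["eef_pos"]+d*n0
    v=g-hinge; X=v@ex; Y=v@ey; Z=v[2]; r=np.hypot(X,Z); p0=np.arctan2(Z,-X)
    print("r",r,"phi0",np.degrees(p0),"lat",Y)
    for i,dp in enumerate(steps):
        p=p0+dp; gg=hinge+Y*ey+r*(-np.cos(p)*ex+np.sin(p)*ez)
        t=tilt0+(tilt1-tilt0)*(i+1)/len(steps); _,n=frame(t)
        print(dp,(gg-d*n-s["eef_pos"]).round(4),Rn.from_matrix(toolR(t)@Rc.T).as_rotvec().round(3))
E
python3 -c "
from arc import *
arc(hinge,[.07,.14,.22,.3,.38,.46,.54,.62],15,10)"
```

```text
r 0.1370319547149615 phi0 -14.62256617738055 lat 0.0009837245259585784
0.07 [-0.0023 -0.0003  0.0093] [-0.004  0.012  0.002]
0.14 [-0.0039 -0.0005  0.0187] [-0.005  0.023  0.002]
0.22 [-0.0048 -0.0006  0.0296] [-0.006  0.034  0.002]
0.3 [-0.005  -0.0006  0.0406] [-0.008  0.045  0.002]
0.38 [-0.0042 -0.0006  0.0514] [-0.009  0.056  0.002]
0.46 [-0.0026 -0.0004  0.0622] [-0.01   0.066  0.002]
0.54 [-0.0001 -0.      0.0728] [-0.012  0.077  0.002]
0.62 [0.0032 0.0004 0.0832] [-0.013  0.088  0.002]
```

Call:
apply_moves(targets=[[0.85, [-0.0023, 0.001, 0.0093], [-0.003, 0.012, 0]], [0.85, [-0.004, 0.001, 0.0187], [-0.004, 0.023, 0]], [0.85, [-0.0048, 0.001, 0.0296], [-0.006, 0.034, 0]], [0.85, [-0.005, 0.001, 0.0406], [-0.008, 0.045, 0]]])

```text
time: 15.42
eef_pos: [0.446, -0.123, 0.1191]
ee_rot: [0.579, 0.522, 0.475, -0.409]
force: [1.7, -2.9, -1.1]
width: 0.23
```

Run:
```python
from arc import *
s=monitor.sense();print(s["force"],s["wrist_torque"],s["width"]*94)
snap("arc1",{"side":(270,110,370,200,6)})
arc(hinge,[.08,.16,.24,.32,.4,.48,.56,.64],13,8)
```

```text
[ 1.6647 -2.9112 -1.1332] [-0.4904 -0.028  -0.1006] 21.61796544233771
r 0.13654517887700707 phi0 3.262784677800408 lat 0.0011218677287080574
0.08 [0.001  0.0002 0.0109] [0.004 0.003 0.   ]
0.16 [0.0027 0.0004 0.0216] [0.002 0.013 0.   ]
0.24 [0.0053 0.0007 0.0321] [0.001 0.024 0.   ]
0.32 [0.0087 0.0012 0.0424] [-0.     0.035  0.   ]
0.4 [0.013  0.0017 0.0523] [-0.002  0.046  0.   ]
0.48 [0.018  0.0023 0.0619] [-0.003  0.057  0.   ]
0.56 [0.0237 0.003  0.071 ] [-0.004  0.068  0.   ]
0.64 [0.0301 0.0038 0.0797] [-0.006  0.078  0.   ]
```

View pics/side_arc1.png

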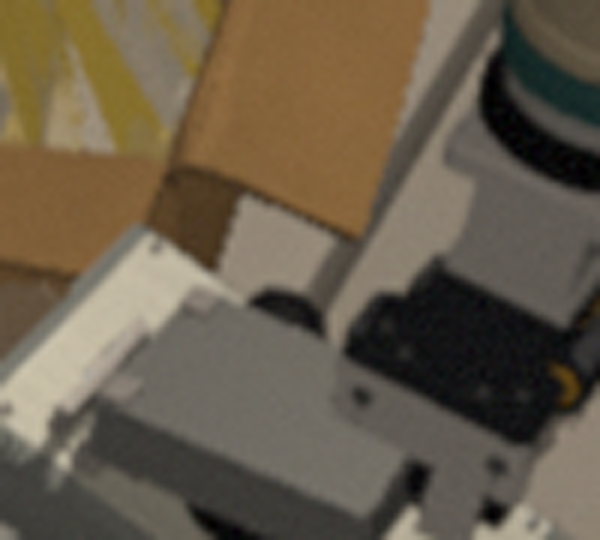

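The guard is rising with the tab still gripped, and the side crop shows the black start button at (215,520) beneath it. Continuing the arc.

Call:
apply_moves(targets=[[0.85, [0.001, 0.0, 0.0109], [0.003, 0.003, 0]], [0.85, [0.0027, 0.0, 0.0216], [0.002, 0.013, 0]], [0.85, [0.0053, 0.0, 0.0321], [0.001, 0.024, 0]], [0.85, [0.0087, 0.0005, 0.0424], [0, 0.035, 0]], [0.85, [0.013, 0.001, 0.0523], [-0.002, 0.046, 0]], [0.85, [0.018, 0.0015, 0.0619], [-0.003, 0.057, 0]], [0.85, [0.0237, 0.0022, 0.071], [-0.004, 0.068, 0]], [0.85, [0.0301, 0.003, 0.0797], [-0.006, 0.078, 0]]])

```text
time: 16.48
eef_pos: [0.4763, -0.1191, 0.2001]
ee_rot: [0.561, 0.504, 0.497, -0.43]
force: [0.6, 3.2, -2.4]
width: 0.235
```

Run:
```python
from arc import *
s=monitor.sense();print(s["force"],s["wrist_torque"],s["width"]*94)
snap("arc2",{"side":(270,90,370,190,6)})
arc(hinge,[.08,.16,.24,.32,.4,.48,.56,.64],8,3)
```

```text
[ 0.618   3.2047 -2.3573] [0.6223 0.1689 0.1288] 22.090972352306082
r 0.13659530484662893 phi0 40.72363143589002 lat 0.001161646208475949
0.08 [0.0072 0.0009 0.008 ] [-0.003  0.011  0.   ]
0.16 [0.0151 0.0019 0.0153] [-0.004  0.022  0.   ]
0.24 [0.0234 0.0029 0.022 ] [-0.006  0.033  0.   ]
0.32 [0.0323 0.004  0.028 ] [-0.007  0.044  0.   ]
0.4 [0.0417 0.0052 0.0332] [-0.008  0.054  0.   ]
0.48 [0.0514 0.0064 0.0376] [-0.01   0.065  0.   ]
0.56 [0.0615 0.0076 0.0413] [-0.011  0.076  0.   ]
0.64 [0.0718 0.0089 0.0441] [-0.012  0.087  0.   ]
```

View pics/side_arc2.png

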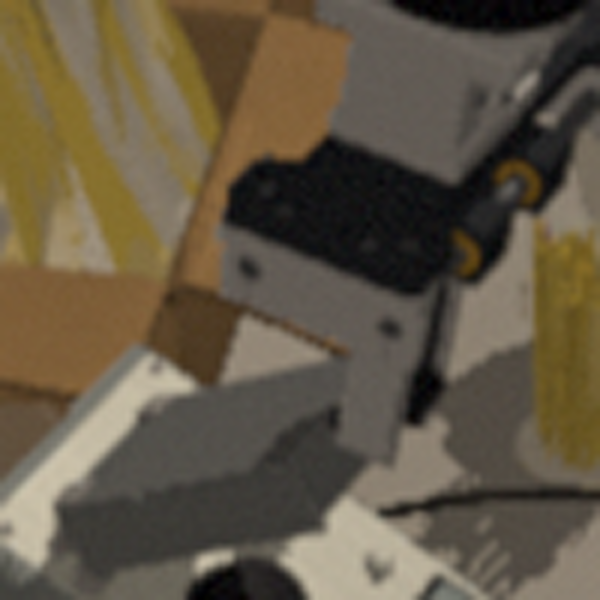

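Call:
apply_moves(targets=[[0.85, [0.0072, 0.0015, 0.008], [-0.003, 0.011, 0]], [0.85, [0.0151, 0.0025, 0.0153], [-0.004, 0.022, 0]], [0.85, [0.0234, 0.0035, 0.022], [-0.006, 0.033, 0]], [0.85, [0.0323, 0.0046, 0.028], [-0.007, 0.044, 0]], [0.85, [0.0417, 0.0058, 0.0332], [-0.008, 0.054, 0]], [0.85, [0.0514, 0.007, 0.0376], [-0.01, 0.065, 0]], [0.85, [0.0615, 0.0082, 0.0413], [-0.011, 0.076, 0]], [0.85, [0.0718, 0.0095, 0.0441], [-0.012, 0.087, 0]]])

```text
time: 17.52
eef_pos: [0.5499, -0.1095, 0.2454]
ee_rot: [0.542, 0.482, 0.518, -0.454]
force: [0.2, -1.1, -2.8]
width: 0.232
```

Run:
```python
from arc import *
s=monitor.sense();print(s["force"],s["wrist_torque"],s["width"]*94)
snap("arc3",{"side":(250,80,370,190,5)})
arc(hinge,[.08,.16,.24,.32,.4,.48,.56,.64],3,-3)
```

```text
[ 0.2168 -1.1382 -2.8148] [-0.1081  0.3018  0.0634] 21.809721530798555
r 0.13648690768641505 phi0 78.45798159900527 lat 0.00164023007062655
0.08 [0.0105 0.0013 0.0017] [-0.002  0.014 -0.   ]
0.16 [0.0211 0.0026 0.0026] [-0.004  0.027 -0.   ]
0.24 [0.0317 0.0039 0.0026] [-0.006  0.04  -0.   ]
0.32 [0.0423 0.0053 0.0018] [-0.007  0.053 -0.   ]
0.4 [0.0528 0.0066 0.0001] [-0.009  0.066 -0.   ]
0.48 [ 0.0631  0.0079 -0.0025] [-0.01   0.079 -0.   ]
0.56 [ 0.0732  0.0091 -0.0059] [-0.012  0.092 -0.   ]
0.64 [ 0.0829  0.0103 -0.0102] [-0.014  0.105 -0.   ]
```

View pics/side_arc3.png

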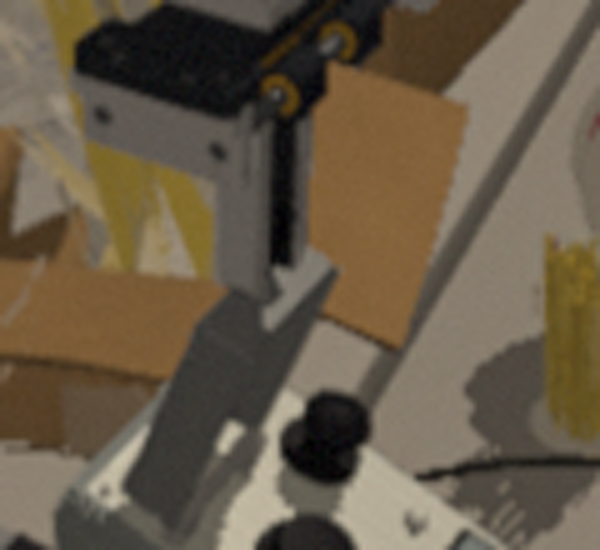

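Call:
apply_moves(targets=[[0.85, [0.0105, 0.0013, 0.0017], [-0.002, 0.014, 0]], [0.85, [0.0211, 0.0026, 0.0026], [-0.004, 0.027, 0]], [0.85, [0.0317, 0.0039, 0.0026], [-0.006, 0.04, 0]], [0.85, [0.0423, 0.0053, 0.0018], [-0.007, 0.053, 0]], [0.85, [0.0528, 0.0066, 0.0001], [-0.009, 0.066, 0]], [0.85, [0.0631, 0.0079, -0.0025], [-0.01, 0.079, 0]], [0.85, [0.071, 0.0088, -0.005], [-0.011, 0.09, 0]]])

```text
time: 18.45
eef_pos: [0.6239, -0.0999, 0.2408]
ee_rot: [0.521, 0.458, 0.539, -0.477]
force: [-1.2, 2.0, 1.5]
width: 0.233
```

Run:
```python
from arc import *
s=monitor.sense();print(s["force"],s["wrist_torque"],s["width"]*94)
snap("arc4",{"side":(230,70,370,190,5)})
arc(hinge,[.04],-2,-2)
```

```text
[-1.2099  1.9657  1.5329] [0.2308 0.2572 0.009 ] 21.884110732218385
r 0.1370097937645424 phi0 110.61136931225926 lat 0.0020011361511773256
0.04 [ 0.0051  0.0006 -0.002 ] [-0.001 -0.001 -0.001]
```

View pics/side_arc4.png

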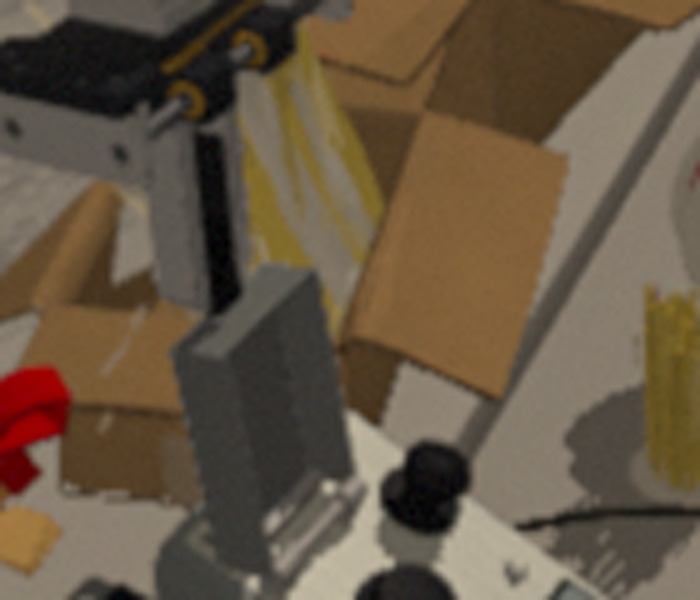

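The guard is past the balance point at about 2.2 rad. Release and withdraw upward.

Call:
apply_moves(targets=[[0.5, [0, 0, 0], [0, 0, 0]], [0.5, [0, 0, 0], [0, 0, 0]], [0.5, [0.001, 0, 0.01], [0, 0, 0]], [0.5, [0.002, 0, 0.04], [0, 0, 0]], [0.5, [0.002, 0, 0.07], [0, 0, 0]], [0.5, [0.002, 0, 0.07], [0, 0, 0]]])

```text
time: 19.25
eef_pos: [0.6284, -0.1003, 0.3136]
ee_rot: [0.523, 0.46, 0.537, -0.476]
force: [0.5, -0.2, -0.6]
width: 0.503
```

Run:
```python
from arc import *
s=monitor.sense();print(s["force"],s["eef_pos"])
snap("op",{"side":(250,110,370,220,5),"top":(290,120,390,205,7)})
```

```text
[ 0.513  -0.1759 -0.5689] [ 0.6284 -0.1003  0.3136]
```

View pics/side_op.png

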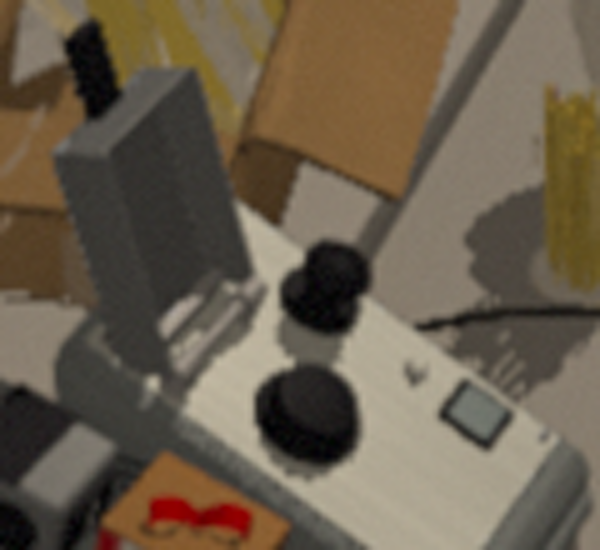

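The side crop shows the guard standing open (tab at (90,60)), the stop button at (335,275) and the start disc at (312,405). I'll move clear and take a fresh look to measure the button.

Call:
apply_moves(targets=[[0.8, [-0.05, 0, 0.02], [0, -0.05, 0]], [1, [-0.11, -0.003, 0.02], [0.02, -0.15, 0]], [1, [-0.17, -0.01, 0.0], [0.03, -0.25, 0]], [1, [-0.22, -0.01, -0.03], [0.05, -0.4, 0]], [1, [-0.22, -0.01, -0.03], [0.05, -0.44, 0]], [1, [-0.22, -0.01, -0.03], [0.05, -0.44, 0]]])

```text
time: 20.1
eef_pos: [0.4047, -0.1094, 0.2783]
ee_rot: [0.613, 0.566, 0.423, -0.353]
force: [0.5, -0.0, 0.7]
width: 0.003
```

Run:
```python
from arc import *
s=monitor.sense();print(s["force"],s["eef_pos"])
x,n=frame(25)
snap("btn",{"side":(280,160,360,220,9),"top":(300,120,380,195,8)})
for h in (.013,.017,.021):
    print(h,(proj("side",start+h*n)[0]-[280,160])*9+4,(proj("top",start+h*n)[0]-[300,120])*8+3.5)
go(start+.0015*ey+.05*n,toolR(25))
```

```text
[ 0.4993 -0.0103  0.6634] [ 0.4047 -0.1094  0.2783]
0.013 [288.7892 278.809 ] [239.1642 476.1547]
0.017 [294.6368 269.5218] [239.9442 480.2786]
0.021 [300.515  260.1859] [240.7296 484.4312]
shift [ 0.1045 -0.0031 -0.1433] turn [ 0.009  -0.0267  0.0006] t 20.2
```

View pics/side_btn.png

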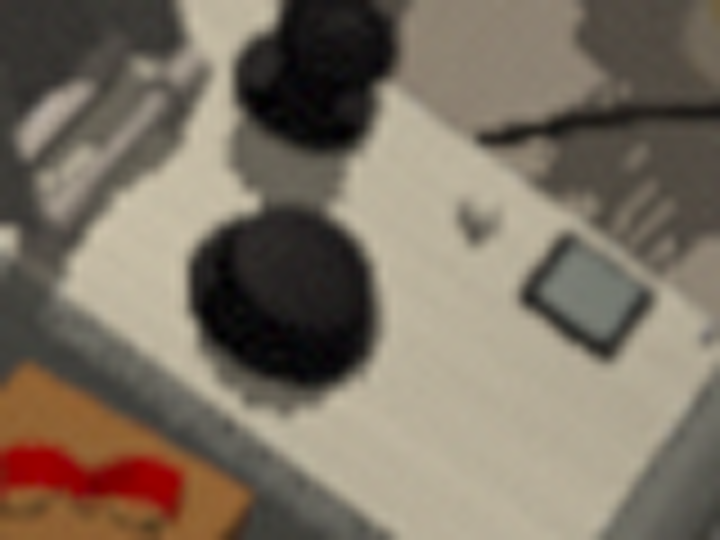

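View pics/top_btn.png

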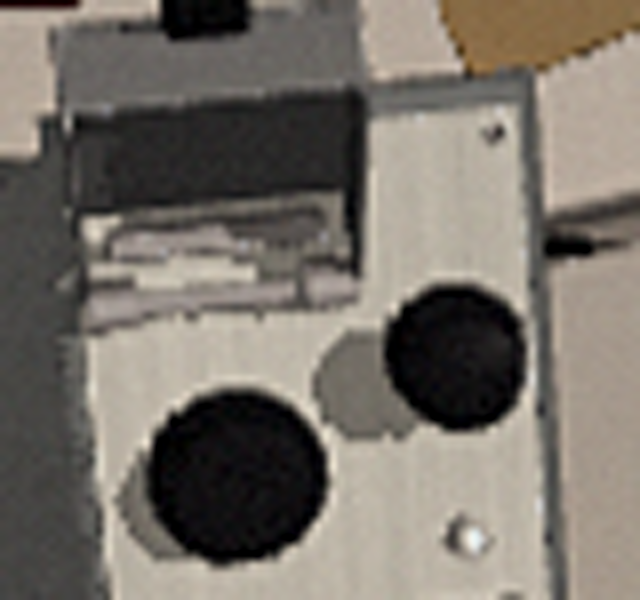

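The top crop has the start button at (238,475) against (239,478) predicted, and the side crop has its face at (300,262), so the axis estimate holds. Approaching along the panel normal with the fingers shut.

Call:
apply_moves(targets=[[1, [0.035, -0.0015, -0.048], [0.004, -0.013, 0]], [1, [0.07, -0.003, -0.096], [0.008, -0.026, 0]], [1, [0.1045, -0.0045, -0.143], [0.009, -0.0267, 0]], [1, [0.1045, -0.0045, -0.143], [0.009, -0.0267, 0]], [1, [0.1045, -0.0045, -0.143], [0.009, -0.0267, 0]]], newtons=20)

```text
time: 20.82
eef_pos: [0.5151, -0.1156, 0.1395]
ee_rot: [0.62, 0.571, 0.416, -0.342]
force: [-0.4, 0.1, -0.2]
width: 0.005
```

Run:
```python
from arc import *
s=monitor.sense();x,n=frame(25);d=s["eef_pos"]-start
print(s["force"],s["force"]@n,d@x,d@ey,d@n)
go(start+.027*n,toolR(25))
snap("app",{"side":(280,140,360,210,8)})
```

```text
[-0.4122  0.0796 -0.2144] -0.025630853500918715 0.0022882836889417083 -0.00023804334004009944 0.050315364225769287
shift [ 0.0077  0.0012 -0.0221] turn [ 0.0007  0.0011 -0.0019] t 20.82
```

View pics/side_app.png

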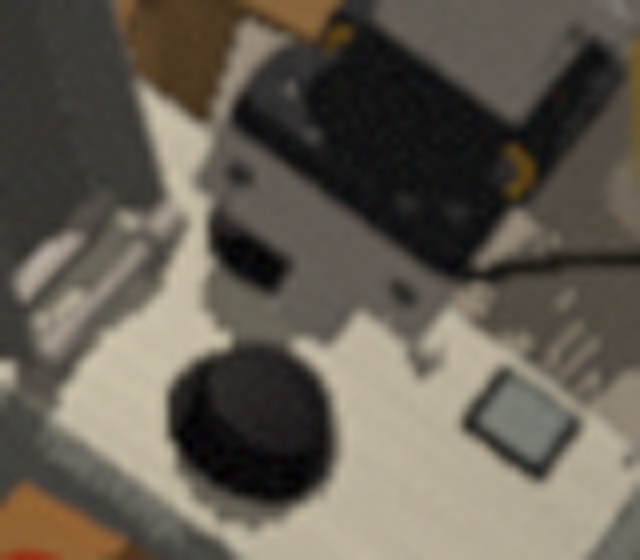

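Call:
apply_moves(targets=[[1, [0.004, 0.0006, -0.011], [0, 0, 0]], [1, [0.0077, 0.001, -0.022], [0, 0, 0]], [1, [0.0077, 0.001, -0.022], [0, 0, 0]], [1, [0.0077, 0.001, -0.022], [0, 0, 0]]])

```text
time: 21.38
eef_pos: [0.5224, -0.1149, 0.1184]
ee_rot: [0.62, 0.571, 0.415, -0.342]
force: [0.5, -0.1, -0.3]
width: 0.003
```

```bash
cat > st.py <<'E'
from h import *
s=monitor.sense();x,n=frame(25);d=s["eef_pos"]-start
print("Fn",s["force"]@n,"along",d@x,"lat",d@ey,"out",d@n,"t",s["time"],"width",s["width"])
E
python3 st.py
python3 - <<'E'
from h import *
snap("app2",{"side":(280,140,360,210,8)})
E
```

```text
Fn -0.5197152816007761 along 3.7836256239040345e-07 lat -0.0004701638882330378 out 0.028133089191175593 t 21.375 width 0.0030173220675952512
```

View pics/side_app2.png

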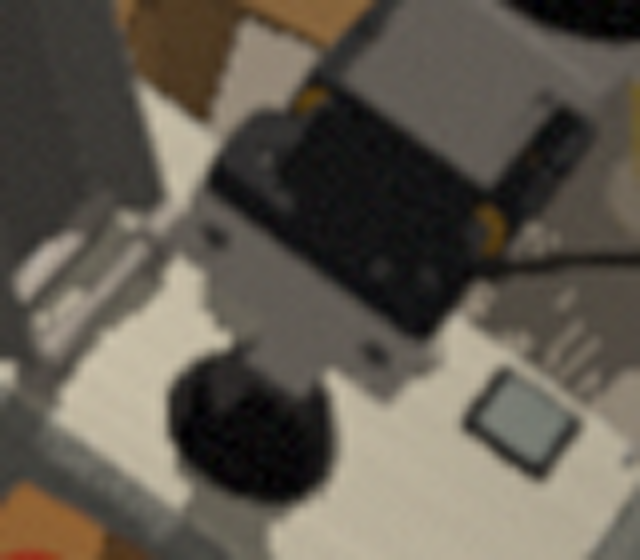

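Call:
apply_moves(targets=[[1, [0.0004, 0, -0.0009], [0, 0, 0]], [1, [0.0008, 0.0001, -0.0018], [0, 0, 0]], [1, [0.0013, 0.0002, -0.0027], [0, 0, 0]], [1, [0.0017, 0.0002, -0.0036], [0, 0, 0]], [1, [0.0021, 0.0002, -0.0045], [0, 0, 0]], [1, [0.0025, 0.0003, -0.0054], [0, 0, 0]], [1, [0.0025, 0.0003, -0.0054], [0, 0, 0]]])

```text
time: 22.3
eef_pos: [0.5249, -0.1147, 0.113]
ee_rot: [0.62, 0.571, 0.415, -0.342]
force: [0.2, 0.5, 0.2]
width: 0.005
```

```bash
python3 st.py
```

```text
Fn 0.04073554265472966 along 8.489139677569814e-05 lat -0.0005269391200630378 out 0.022161845981950153 t 22.3 width 0.005026891150748098
```

Not touching yet at 22.2 mm. I continue in smaller steps.

Call:
apply_moves(targets=[[1, [0.0002, 0, -0.0005], [0, 0, 0]], [1, [0.0004, 0, -0.0009], [0, 0, 0]], [1, [0.0006, 0.0001, -0.0014], [0, 0, 0]], [1, [0.0008, 0.0001, -0.0018], [0, 0, 0]], [1, [0.0008, 0.0001, -0.0018], [0, 0, 0]]])

```text
time: 22.92
eef_pos: [0.5258, -0.1146, 0.1114]
ee_rot: [0.62, 0.571, 0.415, -0.342]
force: [-3.0, 0.4, 4.8]
width: 0.004
```

Call:
apply_moves(targets=[[1, [0.0002, 0, -0.0005], [0, 0, 0]], [1, [0.0004, 0, -0.0009], [0, 0, 0]], [1, [0.0006, 0.0001, -0.0014], [0, 0, 0]], [1, [0.0008, 0.0001, -0.0018], [0, 0, 0]], [1, [0.0008, 0.0001, -0.0018], [0, 0, 0]]])

```text
time: 23.55
eef_pos: [0.5266, -0.1145, 0.1097]
ee_rot: [0.62, 0.571, 0.415, -0.341]
force: [-4.4, 0.1, 5.1]
width: 0.005
```

```bash
python3 st.py
```

```text
Fn 6.4623200876393145 along 0.0001354876298494088 lat -0.0005605654205906405 out 0.018432504428450958 t 23.55 width 0.004815041708009426
```

Button touched at about 20.7 mm out (5.6 N) and travelling. Pressing on.

Call:
apply_moves(targets=[[1, [0.0002, 0, -0.0005], [0, 0, 0]], [1, [0.0004, 0, -0.0009], [0, 0, 0]], [1, [0.0006, 0.0001, -0.0014], [0, 0, 0]], [1, [0.0008, 0.0001, -0.0018], [0, 0, 0]], [1, [0.001, 0.0001, -0.0023], [0, 0, 0]], [1, [0.0013, 0.0001, -0.0027], [0, 0, 0]], [1, [0.0013, 0.0001, -0.0027], [0, 0, 0]]])

```text
time: 24.42
eef_pos: [0.5278, -0.1144, 0.1072]
ee_rot: [0.62, 0.571, 0.415, -0.341]
force: [-5.0, -0.6, 7.0]
width: 0.006
```

```bash
python3 st.py
```

```text
Fn 8.450070187770242 along 0.00016662012409576296 lat -0.0005621809842777108 out 0.015648363861597455 t 24.425 width 0.005566673761127114
```

Call:
apply_moves(targets=[[1, [0.0002, 0, -0.0004], [0, 0, 0]], [1, [0.0003, 0, -0.0007], [0, 0, 0]], [1, [0.0005, 0, -0.0011], [0, 0, 0]], [1, [0.0005, 0, -0.0011], [0, 0, 0]]])

```text
time: 24.92
eef_pos: [0.5281, -0.1143, 0.1063]
ee_rot: [0.62, 0.571, 0.415, -0.341]
force: [-5.3, -0.4, 7.9]
width: 0.003
```

Call:
apply_moves(targets=[[1, [0.0001, 0, -0.0003], [0, 0, 0]], [1, [0.0002, 0, -0.0005], [0, 0, 0]], [1, [0.0002, 0, -0.0005], [0, 0, 0]]])

```text
time: 25.3
eef_pos: [0.5282, -0.1143, 0.1061]
ee_rot: [0.62, 0.571, 0.415, -0.341]
force: [-5.6, -0.7, 7.8]
width: 0.007
```

```bash
python3 st.py
```

```text
Fn 9.41036589207658 along 0.00017819007459535935 lat -0.0005518684310740871 out 0.014506525014913571 t 25.3 width 0.0067364847224852566
```

Call:
apply_moves(targets=[[1, [0.0002, 0, -0.0005], [0, 0, 0]], [1, [0.0004, 0, -0.0009], [0, 0, 0]], [1, [0.0004, 0, -0.0009], [0, 0, 0]]])

```text
time: 25.68
eef_pos: [0.5284, -0.1143, 0.1058]
ee_rot: [0.621, 0.571, 0.415, -0.341]
force: [-8.5, -0.7, 11.6]
width: -0.001
```

```bash
python3 st.py
```

```text
Fn 14.071538266467334 along 0.00021761021626770042 lat -0.0005862708673248751 out 0.014173550192784516 t 25.675 width -0.0006533205905426519
```

14 N, above the 10 N spring, so it is at the hard stop. I add slightly more and hold about a second.

Call:
apply_moves(targets=[[1, [0.0003, 0, -0.0007], [0, 0, 0]], [1, [0.0004, 0, -0.001], [0, 0, 0]], [1, [0.0004, 0, -0.001], [0, 0, 0]], [1, [0.0004, 0, -0.001], [0, 0, 0]], [1, [0.0004, 0, -0.001], [0, 0, 0]], [1, [0.0004, 0, -0.001], [0, 0, 0]], [1, [0.0004, 0, -0.001], [0, 0, 0]], [1, [0.0004, 0, -0.001], [0, 0, 0]]])

```text
time: 26.68
eef_pos: [0.5285, -0.1143, 0.1057]
ee_rot: [0.621, 0.571, 0.415, -0.341]
force: [-10.2, -0.3, 14.3]
width: 0.004
```

```bash
python3 st.py
```

```text
Fn 17.28965250818865 along 0.00021596748374855105 lat -0.0005495489720816598 out 0.014063393801558088 t 26.675 width 0.004334727658200626
```

It held against the hard stop at 17 N with no more travel. Now I let it out and retreat.

Call:
apply_moves(targets=[[1, [-0.001, -0.0001, 0.002], [0, 0, 0]], [1, [-0.0025, -0.0003, 0.0055], [0, 0, 0]], [1, [-0.006, -0.0007, 0.013], [0, 0, 0]], [1, [-0.017, -0.002, 0.036], [0, 0, 0]], [1, [-0.04, -0.005, 0.08], [0, 0, 0]], [1, [-0.08, -0.008, 0.12], [0, 0, 0]], [1, [-0.14, -0.01, 0.16], [0, 0, 0]], [1, [-0.18, -0.01, 0.18], [0, 0, 0]]])

```text
time: 27.68
eef_pos: [0.3473, -0.1241, 0.2873]
ee_rot: [0.622, 0.57, 0.415, -0.341]
force: [-0.3, -0.8, -0.6]
width: 0.005
```

Call:
apply_moves(targets=[[1, [-0.03, -0.06, 0.0], [0, 0, 0]], [1, [-0.06, -0.12, 0.0], [0, 0, 0]], [1, [-0.06, -0.12, 0.0], [0, 0, 0]], [1, [-0.06, -0.12, 0.0], [0, 0, 0]], [1, [-0.06, -0.12, 0.0], [0, 0, 0]]])

```text
time: 28.3
eef_pos: [0.2879, -0.2424, 0.2871]
ee_rot: [0.622, 0.57, 0.416, -0.34]
force: [0.5, -0.2, 0.4]
width: 0.007
```

Run:
```python
from h import *
s=monitor.sense();print(s["force"],s["eef_pos"],s["time"])
snap("fin",{"side":(210,140,420,280,3.5),"top":(180,110,480,260,2.6)})
T=lambda u,v:(250+(u+.5)/8-.5,130+(v+.5)/8-.5)
im=cam("top")["img"][:,:,::-1][130:205,250:350]; cv2.imwrite("pics/top_finz.png",cv2.resize(im,None,fx=8,fy=8,interpolation=cv2.INTER_CUBIC))
```

```text
[ 0.4799 -0.167   0.4253] [ 0.2879 -0.2424  0.2871] 28.3
```

View pics/side_fin.png

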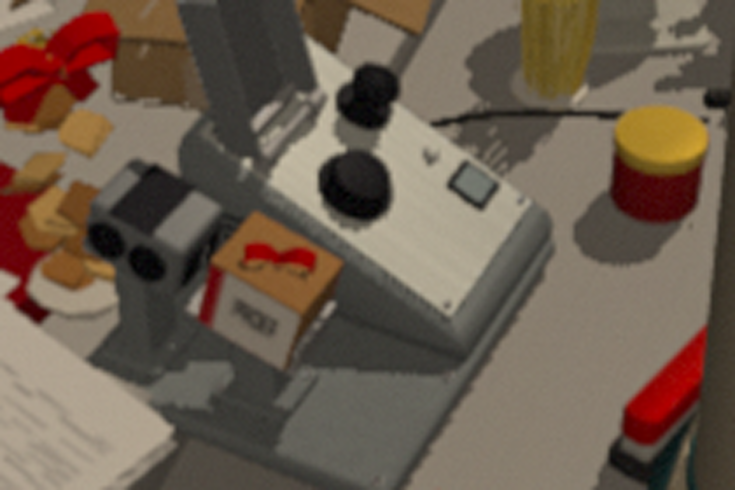

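View pics/top_fin.png

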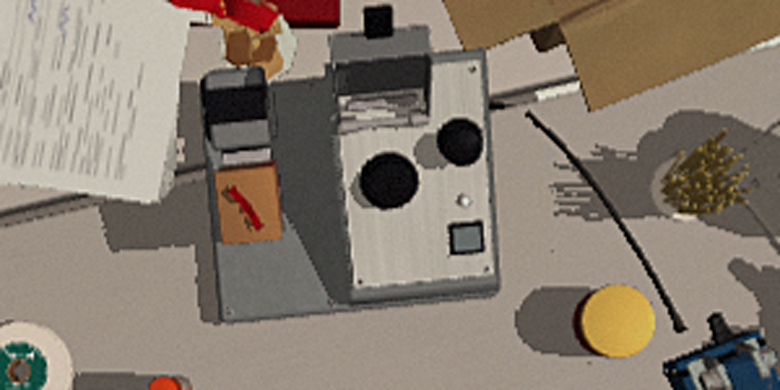

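View pics/top_finz.png

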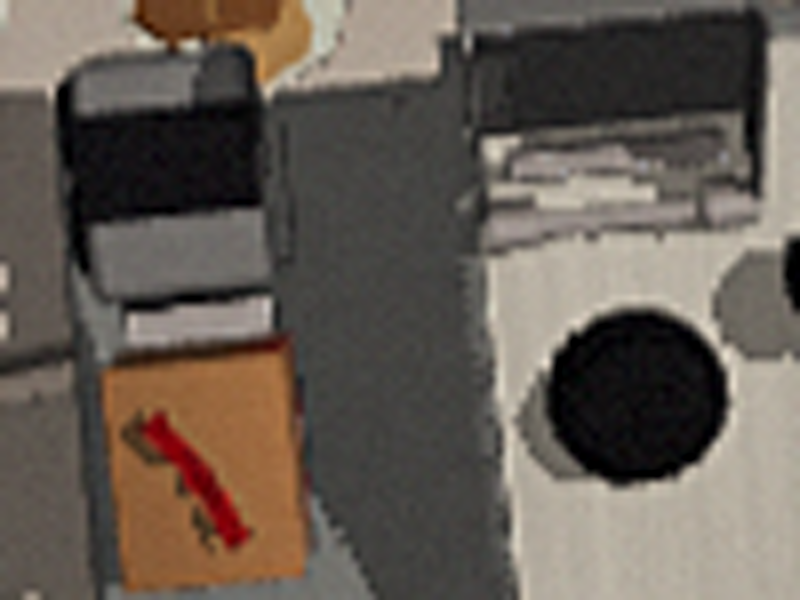

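The carton is unmoved, the guard is open, and the tin and jar are in place. One last zoom on the gap between carton and stop.

Run:
```python
from h import *
snap("gap",{"side":(265,195,325,250,12)})
```

```text
(no output)
```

View pics/side_gap.png

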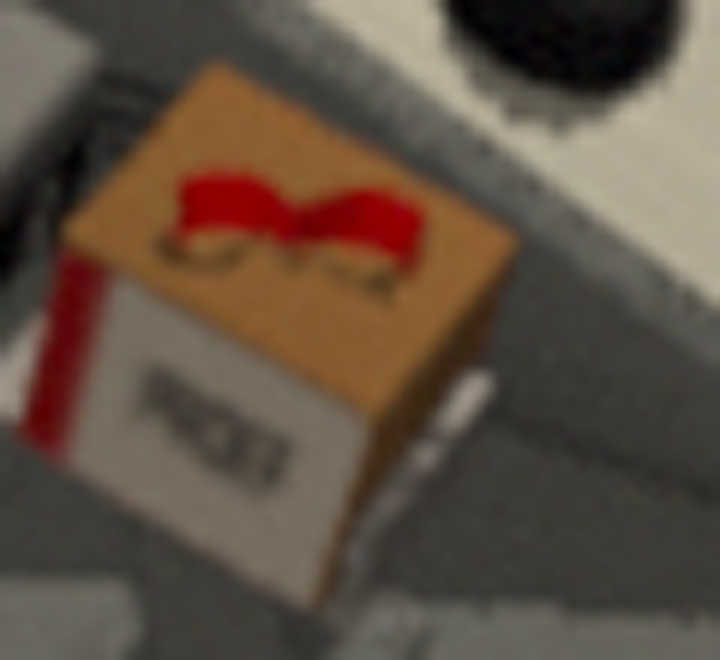

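The carton's lower face meets the stop along (330,600)–(470,400) with no visible gap, and its base lies flush on the rest. Handing in.

```bash
python3 -c "
from bench import job
print(job.finish_job())"
```

```text
the job is handed in; nothing more can be done
None
```

The job is handed in after about 28 s of the 72 s allowed; no verdict was reported.

- **Carton:** With the guard shut, I set it on the rest and slid it down until I felt the end stop at about 4–6 N. After release the pictures put it about 0.3 mm off the rest's centre line, with no visible gap at the stop. It had not moved in the final pictures.
- **Guard:** I pinched the tab, swung the guard to about 2.2 rad and let go. It stayed open by itself and was still open at the end.
- **Start button:** I touched it at about 20.7 mm out of the panel. It went home at about 14.1 mm, roughly 6.7 mm of measured travel against the nominal 7. The force then rose past the 10 N spring to 17 N with no further travel. I held it there for about 1 s and let it out.
- **Rest of the scene:** The robot never went near the tin, the jar of ties or the stop button, and the final pictures show the tin and jar standing where they were. The arm ended clear of everything.
- **Disagreements in the checks:** I felt the rest about 2–3 mm higher than the pictures gave. While I was lowering the carton, the picture put it about 1.7 mm to the right although the arm's own reading said it was centred. I moved it about 1 mm left before releasing.

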